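Stir the worn grinding balls through the sieve

TASK

The mill's grinding balls have been tipped onto the test sieve, where the big ones sit in some of the holes: take the stirring rod out of the beaker and stir the balls with it until every small, worn ball has dropped through into the pan and only the big balls are left on the plate. Stir gently and ease off when a ball jams rather than forcing it against the sieve, keep the gripper off the balls, and leave the timer and the gear alone. Then stand the rod, tip down, back in the beaker.

Things in the scene. Friction and masses are not known exactly. Their poses are not given: they have to be found in the camera images.
- sieve: Round steel test sieve on its receiver pan, fixed; 99 mm outside diameter, 78 mm high; origin at the centre of the pan's underside. Inside the frame (95 mm inner diameter) lies a flat plate, 3 mm thick, with seven 16.5 mm round holes: one in the middle, six on a 36 mm radius at 0, 60, .. 300 degrees from the sieve's x axis. The open pan beneath is 35 mm deep.
- screen_mid (a point): Centre of the sieve's perforated plate, on its top face (over the middle hole), 41 mm above the worktop; axes as the sieve's. The frame's rim stands 37 mm above it.
- beaker: Slim open steel beaker, fixed to the worktop; 43 mm outside diameter, 74 mm high, wall 2 mm, floor 4 mm thick; origin at the centre of its underside. The stirring rod stands in it.
- beaker_floor (a point): Centre of the beaker's inner floor, 4 mm above the worktop.
- rod: Stirring rod, 160 mm long, about 0.08 kg: plain steel shaft, 10 mm diameter, round end; round black rubber grip, 16 mm diameter, from 104 to 160 mm from the tip. Origin at the steel tip; z axis along the rod towards the grip. It stands in the beaker, leaning about 0.33 rad against the rim, its top towards the robot. Centre of mass 66 mm from the tip.
- rod_tip (a point): The rod's round steel tip (the rod's origin).
- rod_grip (a point): A point in the middle of the rod's black grip, on its axis, 132 mm from the tip.
- full_0_center (a point): Centre of a full-size steel grinding ball, 22 mm in diameter, 44 g: too big for the 16.5 mm holes. At the start it sits in one of the holes, its centre about 7 mm above the plate's top; a sideways push of about 1 N rolls it out. Polished, friction about 0.15. Free on the plate its centre is 11 mm above the plate's top.
- full_1_center (a point): Centre of a full-size steel grinding ball, 22 mm in diameter, 44 g: too big for the 16.5 mm holes. At the start it sits in one of the holes, its centre about 7 mm above the plate's top; a sideways push of about 1 N rolls it out. Polished, friction about 0.15. Free on the plate its centre is 11 mm above the plate's top.
- full_2_center (a point): Centre of a full-size steel grinding ball, 22 mm in diameter, 44 g: too big for the 16.5 mm holes. At the start it sits in one of the holes, its centre about 7 mm above the plate's top; a sideways push of about 1 N rolls it out. Polished, friction about 0.15. Free on the plate its centre is 11 mm above the plate's top.
- full_3_center (a point): Centre of a full-size steel grinding ball, 22 mm in diameter, 44 g: too big for the 16.5 mm holes. At the start it sits in one of the holes, its centre about 7 mm above the plate's top; a sideways push of about 1 N rolls it out. Polished, friction about 0.15. Free on the plate its centre is 11 mm above the plate's top.
- worn_0_center (a point): Centre of a worn steel grinding ball, 12 mm in diameter, 10 g, polished (friction about 0.15); at the start on the plate between the holes, its centre 6 mm above the plate's top. It falls through any hole not blocked by a big ball; down in the pan its centre lies about 9 mm above the worktop.
- worn_1_center (a point): Centre of a worn steel grinding ball, 12 mm in diameter, 10 g, polished (friction about 0.15); at the start on the plate between the holes, its centre 6 mm above the plate's top. It falls through any hole not blocked by a big ball; down in the pan its centre lies about 9 mm above the worktop.
- worn_2_center (a point): Centre of a worn steel grinding ball, 12 mm in diameter, 10 g, polished (friction about 0.15); at the start on the plate between the holes, its centre 6 mm above the plate's top. It falls through any hole not blocked by a big ball; down in the pan its centre lies about 9 mm above the worktop.
- worn_3_center (a point): Centre of a worn steel grinding ball, 12 mm in diameter, 10 g, polished (friction about 0.15); at the start on the plate between the holes, its centre 6 mm above the plate's top. It falls through any hole not blocked by a big ball; down in the pan its centre lies about 9 mm above the worktop.
- worn_4_center (a point): Centre of a worn steel grinding ball, 12 mm in diameter, 10 g, polished (friction about 0.15); at the start on the plate between the holes, its centre 6 mm above the plate's top. It falls through any hole not blocked by a big ball; down in the pan its centre lies about 9 mm above the worktop.
- timer: Small bench timer, 60 x 65 x 26 mm, standing loose at the right; a bystander. Origin at the centre of its underside.
- gear: Small steel spur gear, 40 mm across, 12 mm thick, lying loose between the sieve and the beaker; a bystander. Origin at the centre of its underside.

How it is judged:
On the way, in this order (a step that is already met when the one before it is completed fails the run):
1. the rod's tip is down among the balls in the sieve (horizontal distance between rod_tip and screen_mid below 0.0455 m and z of rod_tip in the frame of screen_mid below 0.015 m), for 0.1 s.
2. every worn ball has dropped through the plate and every full-size ball is still on it (z of each of worn_0_center, worn_1_center, worn_2_center, worn_3_center, worn_4_center in the frame of screen_mid below -0.004 m and horizontal distance between each of worn_0_center, worn_1_center, worn_2_center, worn_3_center, worn_4_center, full_0_center, full_1_center, full_2_center, full_3_center and screen_mid below 0.0465 m and z of full_0_center in the frame of screen_mid between 0.003 and 0.036 m and z of full_1_center in the frame of screen_mid between 0.003 and 0.036 m and z of full_2_center in the frame of screen_mid between 0.003 and 0.036 m and z of full_3_center in the frame of screen_mid between 0.003 and 0.036 m), for 0.2 s.
At the end, for the whole second after the job is handed in: All five worn balls are in the pan under the plate (centres more than 4 mm below its top), all four full-size balls are on the plate inside the frame and at rest, and the rod stands released and at rest in the beaker, tip within 20 mm of the beaker's floor (all of step 2 and linear speed of each of full_0, full_1, full_2, full_3, rod below 0.03 m/s and horizontal distance between rod_tip and beaker_floor below 0.02 m and z of rod_tip in the frame of beaker_floor below 0.02 m and angle between rod's own z axis and vertical below 0.6 rad); the robot touches nothing.
It fails at once if the gripper or arm touches a ball (contact force between any of the fingers, the arm and full_0 above 0.3 N or contact force between any of the fingers, the arm and full_1 above 0.3 N or contact force between any of the fingers, the arm and full_2 above 0.3 N or contact force between any of the fingers, the arm and full_3 above 0.3 N or contact force between any of the fingers, the arm and worn_0 above 0.3 N or contact force between any of the fingers, the arm and worn_1 above 0.3 N or contact force between any of the fingers, the arm and worn_2 above 0.3 N or contact force between any of the fingers, the arm and worn_3 above 0.3 N or contact force between any of the fingers, the arm and worn_4 above 0.3 N).
It fails at once if the rod, or a ball jammed by it, is forced against the sieve with more than 40 N (contact force between any of rod, full_0, full_1, full_2, full_3, worn_0, worn_1, worn_2, worn_3, worn_4 and sieve above 40 N).
It fails at once if the timer or the gear is shifted by more than 15 mm (distance of any of timer, gear from where it was at the start of the episode above 0.015 m).
It also fails if it takes over 70 s, if anything falls off the work surface, if the arm or the gripper's body presses on something with over 40 N, if the wrist force passes 120 N, or if a joint passes its speed limit or range.

ROBOT

A 6-joint arm with a two-finger parallel gripper is mounted at the origin on a cart in front of the work surface, level with it; the furniture and walls round the work are solid. World frame = base frame: x ahead of the robot, y to its left, z up, the work surface at z = 0. Lengths are in m, angles in rad, forces in N, time in s.
With the tool pointing down it reaches from about 0.25 to 0.775 m from the base axis. Payload 4 kg.
Tool frame: the origin (TCP) lies at the centre of the arm's flange, where the gripper is bolted on; the fingertips stand 199 mm ahead of it and the grasp point (between the pads) lies 180 mm ahead of it (robot.tcp_to_tips is the z of the fingertips in the tool frame, in m); z points along the fingers, y is the line along which they close (so a half turn about z gives the same grasp; the last joint's range is limited). The gripper opens to 94 mm and grips with 3 to 60 N. Pads are 16 mm wide; open, the fingers measure 119 mm over their backs; the gripper's body (75 mm by 177 mm) begins 78 mm behind the grasp point.
Start: joints at [1.205, 0.087, 1.371, -0, 1.684, -0.103], TCP at [0.143, 0.531, 0.405] pointing down, gripper open.
Joint ranges: [-3.1, 3.1], [-0.76, 2.03], [0.27, 2.55], [-1.08, 4.22], [0.17, 2.65], [-2.57, 2.57]. Speed limits (rad/s): [2.79, 2.79, 3.14, 3.14, 3.14, 3.14].

INTERFACE

Orientations are given as [roll, pitch, yaw] about the fixed x, y, z axes, in that order (R = Rz(yaw) Ry(pitch) Rx(roll)).
In Python, from bench import robot gives the robot as it stands.
- The arm moves only by the tool play_rows, never from a script. Its arguments are lists of equal length, an entry for each row: "translation": the shift along the tool's x, y, z scaled (see below), a list of three; "twist": the turn, a rotation vector about the tool's x, y, z scaled (see below), a list of three; "gripper": the opening, from -1 (shut) to 1 (fully open). A call has 1 to 8 rows; each row shifts and turns the commanded pose from where the row before left it, along the tool's axes as they then stand; what a row does not reach is not made up. The controller multiplies each number of a shift by 0.04 m and each number of a turn by 0.1 rad. A row lasts 1/10 s, in which the tool goes at most 50 mm and 8.59 degrees, less where a joint would pass 70% of its speed; a pose out of reach is approached as far as the arm can. A call with a number of a shift or a turn outside -1 to 1 is refused whole. A call with a gripper value outside its range is refused whole. The fingers move at their own pace and stop on an object; the grip force is fixed at half the most. Time passes only in rows, so rows that do not move let the fingers close. It gives the time, the measured TCP pose, the force, the opening and the grip force at its end, in the units of the state.
- robot.get_obs(): the state, without advancing time (a new reading comes with each control period).
- robot.snapshot(name): name is "scene" or "top"; returns the picture (384x512x3 uint8, red, green, blue); there is no depth.
- robot.camera_model(name): a dict with "camera_matrix" (3x3 intrinsics, pixels), "rvec" (rotation vector, rad) and "tvec" (3), from world to camera coordinates, as OpenCV has them. Camera axes: x right, y down, z forward; pixel columns grow to the right and rows downward; lengths in m; the calibration is good to about 2 mm. A picture is of the moment at which its call begins. camera_model takes no time and is no camera call.
- robot.close_job(): hands the job in; it is judged then, once.
Trained networks look in the newest picture that a camera, given by its name, has taken for a name from the list of things; names that differ only in an ending like _2 or _b are one class to them, and where a whole thing is asked for, a point or a joint stands for the part that bears it (a point fixed in the world has none). Each returns a list of dicts, best first, with "score" (0 to 1); they miss things now and then, are a little off and sometimes report something else, mostly with a low value. They report only what shows in the picture. A call takes as long as a camera call.
- robot.recognise(name, camera): "centre" ([x, y, z] in m, in world coordinates, good to about 4 mm: the middle of the surface that is visible of it).
- robot.spot_point(name, camera): "centre" ([x, y, z] in m, in world coordinates, good to about 4 mm: a listed point, or the origin of a listed thing).
The state is a dict: "time": time; "joint_positions": joint angles; "qvel": joint speeds; "joint_torque": joint torques, N m; "tool_pos": TCP position; "ee_rot": TCP orientation; "wrist_force": force on the tool from outside, world axes, zero at the start; "wrist_torque": the same for the moment, N m; "width": finger opening in m; "finger_force": force on a finger pad.
Only numpy, scipy, OpenCV 4.12 (cv2) and the standard library are available. Lean on these libraries where they do the work, as an engineer would, in place of code of your own. Each camera call takes 0.05 s, during which the arm holds its last target. There are 200 camera calls.

## Working session

There is one attempt and no reset: what is moved stays moved. The work goes in short steps, Python scripts to look and compute and a tool call to move; the robot and the scene stay as the last step left them, time stands still between calls to the robot, and variables do not carry over. Pictures are saved under pics/ and viewed, at most 10 in all, crops included, and the job is handed in when it is done.

Besides the shell and the picture viewer there is one more tool, called after "Emit:" in YAML: its name, and indented under it one key for each argument. play_rows: Moves the arm, as the interface text tells. Its arguments: {"type":"object","properties":{"translation":{"type":"array","items":{"type":"array","items":{"type":"number","minimum":-1,"maximum":1}}},"twist":{"type":"array","items":{"type":"array","items":{"type":"number","minimum":-1,"maximum":1}}},"gripper":{"type":"array","items":{"type":"number"}}},"required":["translation","twist","gripper"]}

```bash
mkdir -p pics; cat > h.py <<'E'
import numpy as np,cv2
from scipy.spatial.transform import Rotation as R
from bench import robot
def snap(c,f=None,crop=None,s=1):
    im=robot.snapshot(c)
    if f:
        o=im if crop is None else im[crop[1]:crop[3],crop[0]:crop[2]]
        cv2.imwrite('pics/'+f,cv2.resize(o[:,:,::-1],None,fx=s,fy=s,interpolation=cv2.INTER_CUBIC))
    return im
def proj(c,p):
    m=robot.camera_model(c);return cv2.projectPoints(np.float64(p).reshape(-1,1,3),m['rvec'],m['tvec'],m['camera_matrix'],None)[0].reshape(-1,2)
def ray(c,uv,z):
    m=robot.camera_model(c);Rm=cv2.Rodrigues(m['rvec'])[0];C=-Rm.T@m['tvec'].ravel()
    d=(Rm.T@np.linalg.inv(m['camera_matrix'])@np.c_[np.float64(uv).reshape(-1,2),np.ones(len(np.float64(uv).reshape(-1,2)))].T).T
    return C+d*((z-C[2])/d[:,2])[:,None]
def cam(c):
    m=robot.camera_model(c);Rm=cv2.Rodrigues(m['rvec'])[0];return -Rm.T@m['tvec'].ravel()
def st():
    o=robot.get_obs();print('t',o['time'],'p',np.round(o['tool_pos'],4),'rpy',np.round(o['ee_rot'],3),'F',np.round(o['wrist_force'],1),'w',round(float(o['width']),4),o['finger_force'])
    return o
E
python3 - <<'E'
from h import *
st()
for c in('top','scene'):
    snap(c,c+'0.png',s=1.5); print(c,cam(c))
    for n in('sieve','screen_mid','beaker','beaker_floor','rod_tip','rod_grip','timer','gear','full_0_center','worn_0_center'):
        r=robot.spot_point(n,c);print(n,[(round(x['score'],2),np.round(x['centre'],3).tolist()) for x in r][:8])
E
```

```text
t 0.0 p [0.1428 0.531  0.4035] rpy [-3.139 -0.     2.879] F [-0.1  0.2  1. ] w 0.094 0.0
top [ 0.33787952 -0.06806305  1.00236423]
sieve [(0.77, [0.58, 0.198, 0.0])]
screen_mid [(0.63, [0.587, 0.202, 0.04]), (0.48, [0.613, 0.212, 0.05])]
beaker [(0.86, [0.552, -0.245, -0.001])]
beaker_floor [(0.52, [0.555, -0.243, 0.004]), (0.26, [0.526, -0.223, 0.126])]
rod_tip [(0.38, [0.564, -0.25, 0.007])]
rod_grip [(0.42, [0.526, -0.222, 0.124])]
timer [(0.69, [0.427, -0.376, -0.005]), (0.41, [0.559, -0.249, 0.005])]
gear [(0.58, [0.542, -0.009, -0.0])]
full_0_center [(0.57, [0.58, 0.199, 0.047]), (0.47, [0.56, -0.252, 0.002])]
worn_0_center [(0.69, [0.551, -0.242, -0.001])]
scene [ 0.68065616 -0.51960895  1.07601374]
sieve [(0.57, [0.585, 0.199, 0.003]), (0.26, [0.422, -0.374, -0.004])]
screen_mid [(0.95, [0.579, 0.2, 0.038]), (0.42, [0.553, -0.245, 0.002])]
beaker [(0.65, [0.554, -0.247, 0.003]), (0.48, [0.547, -0.24, 0.003])]
beaker_floor [(0.63, [0.552, -0.248, 0.003])]
rod_tip []
rod_grip [(0.57, [0.522, -0.223, 0.131])]
timer [(0.81, [0.421, -0.374, -0.004])]
gear [(0.57, [0.543, -0.007, -0.001]), (0.49, [0.562, -0.254, 0.004])]
full_0_center [(0.55, [0.585, 0.205, 0.051])]
worn_0_center [(0.44, [0.552, -0.248, 0.005])]
```

```bash
python3 - <<'E'
import cv2,numpy as np
from h import *
a=cv2.imread('pics/top0.png');b=cv2.imread('pics/scene0.png')
ims=[]
for c,im in(('top',a),('scene',b)):
    for p in([.582,.2,.05],[.54,-.235,.07]):
        u,v=(proj(c,p)[0]*1.5).astype(int);k=75
        x0=max(0,min(u-k,im.shape[1]-2*k));y0=max(0,min(v-k,im.shape[0]-2*k))
        print(c,p,x0/1.5,y0/1.5)
        ims.append(cv2.resize(im[y0:y0+2*k,x0:x0+2*k],(400,300) if 0 else (300,300),interpolation=cv2.INTER_CUBIC))
cv2.imwrite('pics/m.png',np.vstack([np.hstack(ims[:2]),np.hstack(ims[2:])]))
E
```

```text
top [0.582, 0.2, 0.05] 106.66666666666667 128.0
top [0.54, -0.235, 0.07] 273.3333333333333 147.33333333333334
scene [0.582, 0.2, 0.05] 242.0 93.33333333333333
scene [0.54, -0.235, 0.07] 189.33333333333334 204.0
```

View pics/top0.png

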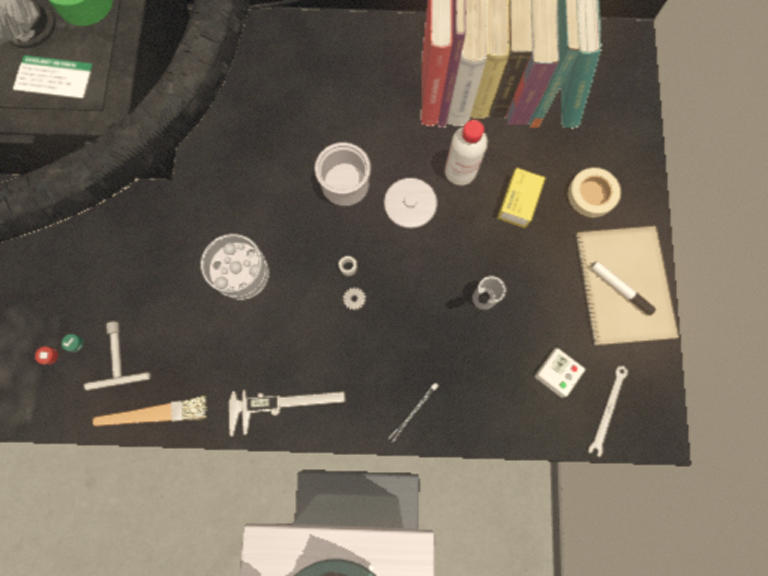

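View pics/m.png

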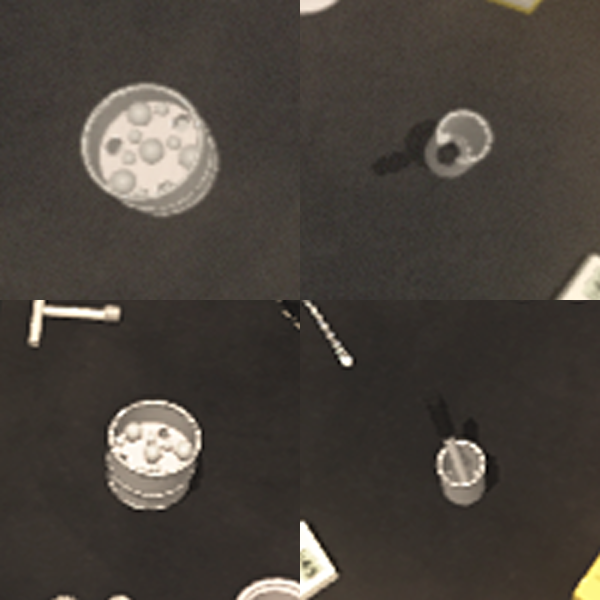

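The top view shows big balls at sieve-crop (138,113), (150,150), (188,157), (122,182); small ones near (133,137), (128,158), (174,143), (163,110). The rod grip is dark on dark, so I enhance the contrast.

```bash
python3 - <<'E'
from h import *
ims=[]
t=np.mean([robot.snapshot('top').astype(float) for _ in range(3)],0);s=np.mean([robot.snapshot('scene').astype(float) for _ in range(3)],0)
def cr(im,c,p,k,g):
    u,v=proj(c,p)[0].astype(int);print(c,p,u-k,v-k,400/(2*k))
    o=im[v-k:v+k,u-k:u+k];o=255*np.clip(o/255,0,1)**g
    return cv2.resize(o.astype(np.uint8)[:,:,::-1],(400,400) if 0 else (300,300),interpolation=cv2.INTER_CUBIC)
B=[.54,-.235,.09];S=[.582,.2,.045]
o=np.vstack([np.hstack([cr(t,'top',B,25,.45),cr(s,'scene',B,25,.45)]),np.hstack([cr(t,'top',S,25,1.3),cr(s,'scene',S,25,1.3)])])
cv2.imwrite('pics/e.png',o)
for i in range(7):
    a=(i-1)*np.pi/3; r=0.036*(i>0)
    print(i)if 0 else None
for d in (2.4,2.6,2.8,3.0):
    r=np.array([np.sin(.33)*np.cos(d),np.sin(.33)*np.sin(d),np.cos(.33)])
    tip=np.array([.553,-.246,.006])-np.array([np.cos(d),np.sin(d),0])*.013
    print(d,[np.round(proj(c,[tip+r*.104,tip+r*.16])-np.array(proj(c,B)[0].astype(int)-25),1).tolist() for c in('top','scene')])
E
```

```text
top [0.54, -0.235, 0.09] 300 170 8.0
scene [0.54, -0.235, 0.09] 214 227 8.0
top [0.582, 0.2, 0.045] 132 153 8.0
scene [0.582, 0.2, 0.045] 267 119 8.0
2.4 [[[25.1, 25.6], [24.0, 26.2]], [[24.9, 22.6], [20.9, 10.9]]]
2.6 [[[26.4, 26.6], [26.7, 28.3]], [[23.7, 23.4], [18.5, 12.4]]]
2.8 [[[28.0, 27.4], [29.7, 29.8]], [[22.7, 24.4], [16.5, 14.4]]]
3.0 [[[29.6, 27.8], [33.0, 30.7]], [[21.9, 25.6], [14.9, 16.8]]]
```

View pics/e.png

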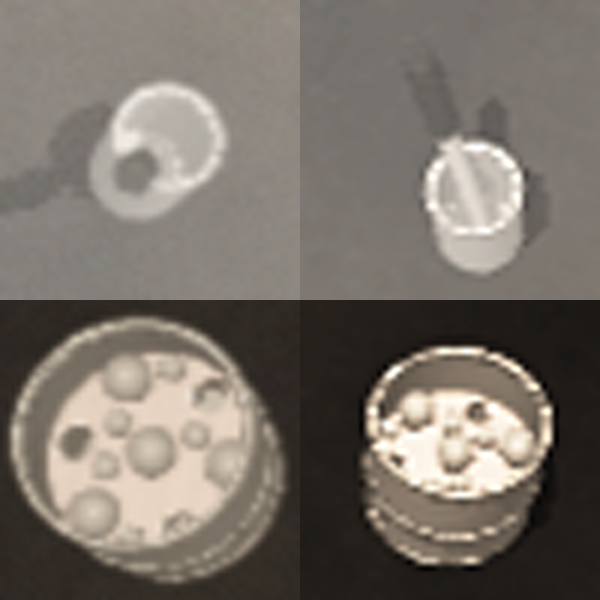

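Emit:
play_rows:
  translation:
    - [0,-1,0]
    - [0,-1,0]
    - [0,-1,0]
    - [0,-1,0]
    - [0,-1,0]
    - [0,-1,0]
    - [0,-1,0]
    - [0,-1,0]
  twist:
    - [0,0,0]
    - [0,0,0]
    - [0,0,0]
    - [0,0,0]
    - [0,0,0]
    - [0,0,0]
    - [0,0,0]
    - [0,0,0]
  gripper: [1,1,1,1,1,1,1,1]

```text
time: 2.2
tool_pos: [0.0591, 0.2205, 0.4046]
ee_rot: [3.141, 0.0, 2.879]
wrist_force: [0.5, -0.5, 0.9]
width: 0.0943
finger_force: 0.0
```

Image: grip in the top crop at (135,172), and in scene from (452,145) to (415,60). In the sieve, big balls sit in the middle, A(127,377), C(228,463) and D(94,513). Empty holes are at (76,442), (212,392) and (182,525).

```bash
cat >> h.py <<'E'
E
python3 - <<'E'
from h import *
from scipy.optimize import least_squares
cb=np.array([300,170]);cs=np.array([214,227])
bt=np.array([170,135])/6+cb;bs=np.array([174,188])/6+cs
b1=ray('top',bt,.074)[0];b2=ray('scene',bs,.074)[0];print('beaker',b1,b2)
B=(b1+b2)/2;B[2]=0
gt=np.array([135,172])/6+cb;g104=np.array([152,145])/6+cs;g160=np.array([115,60])/6+cs
def f(p):
    x,y,d=p;r=np.array([np.sin(.33)*np.cos(d),np.sin(.33)*np.sin(d),np.cos(.33)]);t=np.array([x,y,.006])
    a=proj('top',[t+r*.155])[0]-gt;b=proj('scene',[t+r*.104,t+r*.16])
    return np.r_[a,(b[0]-g104),(b[1]-g160)]
s=least_squares(f,[.56,-.25,2.5]);print('rod tip,dir',s.x,s.fun)
x,y,d=s.x;r=np.array([np.sin(.33)*np.cos(d),np.sin(.33)*np.sin(d),np.cos(.33)]);t=np.array([x,y,.006])
print('grip132',t+r*.132,'r',r)
cc=np.array([132,153])
P={'A':(127,377,8),'B':(152,452,8),'C':(228,463,8),'D':(94,513,8),'H1':(76,442,0),'H2':(212,392,0),'H3':(182,525,0),'s1':(172,368,6),'s2':(118,422,6),'s3':(105,465,6),'s4':(195,436,6),'s5':(135,535,6)}
W={k:ray('top',[np.array([a,b-300])/6+cc],.041+z/1000)[0] for k,(a,b,z) in P.items()}
c=np.mean([W[k] for k in('A','C','D','H1','H2','H3')],0);print('centre',c)
for k,v in W.items():
    q=v-c;print(k,np.round(v,4),'r',round(np.hypot(q[0],q[1])*1000,1),'az',round(np.degrees(np.arctan2(q[1],q[0]))))
E
```

```text
beaker [ 0.55279518 -0.24594349  0.074     ] [ 0.55296316 -0.24431434  0.074     ]
rod tip,dir [ 0.56038844 -0.25269083  2.43915311] [ 1.30565739 -1.05625295 -1.3012307  -2.26573641  0.56285883  0.31194274]
grip132 [ 0.52774065 -0.22505554  0.13087759] r [-0.24733178  0.20935825  0.94604234]
centre [0.58284944 0.2000805  0.045     ]
A [0.6155 0.2137 0.049 ] r 35.4 az 23
B [0.5817 0.1995 0.049 ] r 1.3 az -153
C [0.5778 0.1657 0.049 ] r 34.7 az -98
D [0.5534 0.2222 0.049 ] r 36.9 az 143
H1 [0.5871 0.2358 0.041 ] r 36.0 az 83
H2 [0.6122 0.1776 0.041 ] r 37.0 az -38
H3 [0.5511 0.1855 0.041 ] r 35.0 az -155
s1 [0.6209 0.1947 0.047 ] r 38.5 az -8
s2 [0.5953 0.2163 0.047 ] r 20.5 az 52
s3 [0.5756 0.2201 0.047 ] r 21.3 az 110
s4 [0.5901 0.1818 0.047 ] r 19.7 az -68
s5 [0.5446 0.204  0.047 ] r 38.5 az 174
```

```bash
cat >> h.py <<'E'
def go(T,rpy):
    o=robot.get_obs();A=R.from_euler('xyz',o['ee_rot']);D=R.from_euler('xyz',rpy)
    dT=np.array(T)-o['tool_pos']
    print('shift units cur frame',np.round(A.inv().apply(dT)/.04,2),'| after turn',np.round(D.inv().apply(dT)/.04,2),'| turn units',np.round((A.inv()*D).as_rotvec()/.1,2))
L=.33;d=2.42
r=np.array([np.sin(L)*np.cos(d),np.sin(L)*np.sin(d),np.cos(L)])
tip=np.array([.5604,-.2517,.0043]);SC=np.array([.5828,.2001,.041]);BK=np.array([.5529,-.2451,.004])
E
python3 - <<'E'
from h import *
st();g=tip+r*.134
print(g+r*.26,g+r*.18);go(g+r*.26,[np.pi,.33,2.42])
E
```

```text
t 2.2 p [0.0591 0.2205 0.4046] rpy [3.141 0.    2.879] F [ 0.5 -0.5  0.9] w 0.0943 0.0
[ 0.46454894 -0.16736165  0.37704068] [ 0.48401109 -0.18448619  0.3013573 ]
shift units cur frame [-12.3   -6.74   0.69] | after turn [-13.04  -0.58   5.19] | turn units [ 0.76 -3.24  4.55]
```

Emit:
play_rows:
  translation:
    - [-1,0,0]
    - [-1,0,0]
    - [-1,0,0]
    - [-1,0,0]
    - [-1,0,0]
    - [-1,0,0]
    - [-0.8,-0.8,0.1]
    - [-0.8,-0.8,0.1]
  twist:
    - [0,0,0]
    - [0,0,0]
    - [0,0,0]
    - [0,0,0]
    - [0,0,0]
    - [0,0,0]
    - [0,0,0]
    - [0,0,0]
  gripper: [1,1,1,1,1,1,1,1]

```text
time: 3.0
tool_pos: [0.3377, 0.08, 0.3967]
ee_rot: [3.141, 0.0, 2.88]
wrist_force: [1.3, 0.3, -0.5]
width: 0.0942
finger_force: 0.0
```

Emit:
play_rows:
  translation:
    - [-0.8,-0.85,0.1]
    - [-0.8,-0.85,0.1]
    - [-0.8,-0.85,0.1]
    - [-0.8,-0.85,0.1]
    - [-0.75,-0.85,0.1]
    - [-0.75,-0.85,0.0]
    - [0,0,0]
    - [0,0,0]
  twist:
    - [0,0,0]
    - [0,0,0]
    - [0,0,0]
    - [0,0,0]
    - [0,0,0]
    - [0.15,-0.65,0.9]
    - [0.15,-0.65,0.9]
    - [0.15,-0.65,0.9]
  gripper: [1,1,1,1,1,1,1,1]

```text
time: 3.8
tool_pos: [0.4657, -0.1662, 0.376]
ee_rot: [-3.124, 0.2, 2.603]
wrist_force: [-0.4, 0.4, -0.0]
width: 0.094
finger_force: 0.0
```

```bash
python3 - <<'E'
from h import *
st();g=tip+r*.134
go(g+r*.26,[np.pi,.33,2.42])
go(g+r*.18,[np.pi,.33,2.42])
E
```

```text
t 3.8 p [ 0.4657 -0.1662  0.376 ] rpy [-3.124  0.2    2.603] F [-0.4  0.4 -0. ] w 0.094 0.0
shift units cur frame [ 0.01 -0.04 -0.03] | after turn [-0.01 -0.04 -0.03] | turn units [ 0.3  -1.28  1.78]
shift units cur frame [-0.24 -0.12  1.96] | after turn [-0.01 -0.04  1.97] | turn units [ 0.3  -1.28  1.78]
```

Emit:
play_rows:
  translation:
    - [0,0,0]
    - [0,0,0]
    - [0,-0.04,0]
    - [0,0,0.5]
    - [0,0,0.5]
    - [0,0,0.5]
    - [0,0,0.5]
    - [0,0,0]
  twist:
    - [0.15,-0.64,0.89]
    - [0.15,-0.64,0.89]
    - [0,0,0]
    - [0,0,0]
    - [0,0,0]
    - [0,0,0]
    - [0,0,0]
    - [0,0,0]
  gripper: [1,1,1,1,1,1,1,1]

```text
time: 4.6
tool_pos: [0.483, -0.1827, 0.2975]
ee_rot: [-3.139, 0.321, 2.429]
wrist_force: [-0.9, -0.7, -1.1]
width: 0.0939
finger_force: 0.0
```

```bash
python3 - <<'E'
from h import *
st();g=tip+r*.134
go(g+r*.18,[np.pi,.33,2.42])
t=np.mean([robot.snapshot('top').astype(float) for _ in range(2)],0);s=np.mean([robot.snapshot('scene').astype(float) for _ in range(2)],0)
def cr(im,c,p,k,g):
    u,v=proj(c,p)[0].astype(int)
    return cv2.resize((255*np.clip(im[v-k:v+k,u-k:u+k]/255,0,1)**g).astype(np.uint8)[:,:,::-1],(350,350),interpolation=cv2.INTER_CUBIC)
cv2.imwrite('pics/g.png',np.hstack([cr(t,'top',[.54,-.235,.09],35,.5),cr(s,'scene',[.54,-.235,.09],35,.5)]))
E
```

```text
t 4.6 p [ 0.483  -0.1827  0.2975] rpy [-3.139  0.321  2.429] F [-0.9 -0.7 -1.1] w 0.0939 0.0
shift units cur frame [-0.08 -0.02 -0.08] | after turn [-0.08 -0.02 -0.08] | turn units [-0.   -0.09  0.08]
```

View pics/g.png

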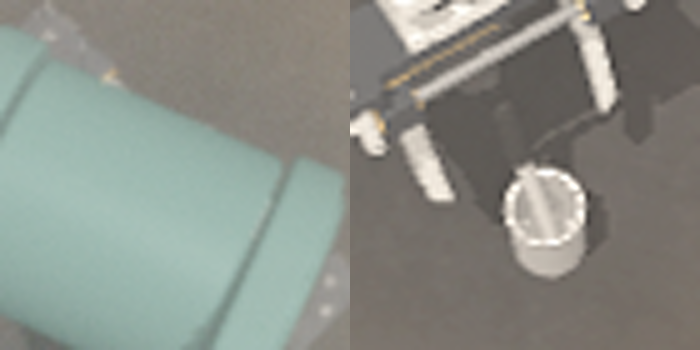

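The rod grip at crop (510,130) is centred between the fingers at (425,165) and (600,70). Closing now.

Emit:
play_rows:
  translation:
    - [-0.08,0,-0.08]
    - [0,0,0]
    - [0,0,0]
    - [0,0,0]
    - [0,0,0]
    - [0,0,0]
    - [0,0,0]
    - [0,0,0]
  twist:
    - [0,-0.09,0.08]
    - [0,0,0]
    - [0,0,0]
    - [0,0,0]
    - [0,0,0]
    - [0,0,0]
    - [0,0,0]
    - [0,0,0]
  gripper: [1,-1,-1,-1,-1,-1,-1,-1]

```text
time: 5.6
tool_pos: [0.4852, -0.184, 0.3049]
ee_rot: [3.139, 0.338, 2.418]
wrist_force: [-0.2, -0.1, 0.3]
width: 0.0412
finger_force: 0.0
```

```bash
python3 - <<'E'
from h import *
st();g=tip+r*.134
go(g+r*.18,[np.pi,.33,2.42])
E
```

```text
t 5.6 p [ 0.4852 -0.184   0.3049] rpy [3.139 0.338 2.418] F [-0.2 -0.1  0.3] w 0.0412 0.0
shift units cur frame [ 0.04 -0.03  0.08] | after turn [ 0.04 -0.03  0.08] | turn units [ 0.02  0.08 -0.02]
```

Emit:
play_rows:
  translation:
    - [0,0,0]
    - [0,0,0]
    - [0,0,0]
    - [0,0,0]
    - [0,0,0]
    - [0,0,0]
    - [0,0,0]
  twist:
    - [0,0,0]
    - [0,0,0]
    - [0,0,0]
    - [0,0,0]
    - [0,0,0]
    - [0,0,0]
    - [0,0,0]
  gripper: [-1,-1,-1,-1,-1,-1,-1]

```text
time: 6.3
tool_pos: [0.4852, -0.184, 0.305]
ee_rot: [3.139, 0.338, 2.418]
wrist_force: [-0.3, 0.4, 0.0]
width: 0.0154
finger_force: 30.0
```

```bash
python3 - <<'E'
from h import *
o=st();g=np.array(o['tool_pos'])+.18*R.from_euler('xyz',o['ee_rot']).apply([0,0,1])
print(g,'s',(g[2]-.0043)/np.cos(.33))
for c in('top','scene'):
    robot.snapshot(c)
    print([(round(x['score'],2),np.round(x['centre'],3).tolist()) for n in('rod_grip','rod_tip') for x in robot.spot_point(n,c)][:8])
E
```

```text
t 6.3 p [ 0.4852 -0.184   0.305 ] rpy [3.139 0.338 2.418] F [-0.3  0.4  0. ] w 0.0154 29.994113445281982
[ 0.5302022  -0.22315436  0.13520271] s 0.1383687592466089
[(0.5, [0.581, 0.198, 0.047])]
[(0.53, [0.526, -0.222, 0.129]), (0.47, [0.554, 0.222, 0.049]), (0.35, [0.58, 0.201, 0.048]), (0.63, [0.55, -0.247, 0.003]), (0.58, [0.564, -0.253, 0.001])]
```

Emit:
play_rows:
  translation:
    - [0,0,-0.5]
    - [0,0,-0.7]
    - [0,0,-0.9]
    - [0,0,-0.9]
    - [0,0,0]
    - [0,0,0]
    - [0,0,0]
    - [0,0,0]
  twist:
    - [0,0,0]
    - [0,0,0]
    - [0,0,0]
    - [0,0,0]
    - [0,0.85,0]
    - [0,0.85,0]
    - [0,0.84,0]
    - [0,0.84,0]
  gripper: [-1,-1,-1,-1,-1,-1,-1,-1]

```text
time: 7.4
tool_pos: [0.455, -0.1578, 0.4182]
ee_rot: [3.14, -0.004, 2.419]
wrist_force: [0.2, -1.3, -1.6]
width: 0.0159
finger_force: 30.0
```

```bash
python3 - <<'E'
from h import *
o=st();go([.5828,.2001,.43],[np.pi,0,2.42])
for c in('top','scene'):
    robot.snapshot(c)
    print([(round(x['score'],2),np.round(x['centre'],3).tolist()) for n in('rod_grip','rod_tip') for x in robot.spot_point(n,c)][:8])
E
```

```text
t 7.4 p [ 0.455  -0.1578  0.4182] rpy [ 3.14  -0.004  2.419] F [ 0.2 -1.3 -1.6] w 0.0159 29.992586374282837
shift units cur frame [ 3.52  8.82 -0.26] | after turn [ 3.51  8.83 -0.29] | turn units [ 0.02 -0.04 -0.01]
[(0.6, [0.45, -0.152, 0.23]), (0.53, [0.451, -0.154, 0.099]), (0.5, [0.454, -0.151, 0.1])]
[(0.53, [0.45, -0.156, 0.233]), (0.48, [0.455, -0.158, 0.097])]
```

Emit:
play_rows:
  translation:
    - [0.2,0.5,-0.3]
    - [0.35,0.9,0]
    - [0.35,0.9,0]
    - [0.35,0.9,0]
    - [0.35,0.9,0]
    - [0.35,0.9,0]
    - [0.35,0.9,0]
    - [0.35,0.9,0]
  twist:
    - [0,0,0]
    - [0,0,0]
    - [0,0,0]
    - [0,0,0]
    - [0,0,0]
    - [0,0,0]
    - [0,0,0]
    - [0,0,0]
  gripper: [-1,-1,-1,-1,-1,-1,-1,-1]

```text
time: 8.5
tool_pos: [0.5555, 0.118, 0.4312]
ee_rot: [3.139, 0.001, 2.419]
wrist_force: [1.0, -0.0, -0.4]
width: 0.0157
finger_force: 30.0
```

Emit:
play_rows:
  translation:
    - [0.35,0.9,0]
    - [0.35,0.9,0]
    - [0.2,0.5,0]
    - [0,0,0]
    - [0,0,0]
  twist:
    - [0,0,0]
    - [0,0,0]
    - [0,0,0]
    - [0,0,0]
    - [0,0,0]
  gripper: [-1,-1,-1,-1,-1]

```text
time: 9.0
tool_pos: [0.5892, 0.2092, 0.4308]
ee_rot: [3.14, 0.0, 2.42]
wrist_force: [-0.3, 0.9, -1.0]
width: 0.0156
finger_force: 30.0
```

```bash
python3 - <<'E'
from h import *
o=st();go([.6028,.2026,.43],[np.pi,0,2.42])
for c in('top','scene'):
    print([(round(x['score'],2),np.round(x['centre']-o['tool_pos'],3).tolist()) for i in range(2) for _ in [robot.snapshot(c)] for n in('rod_grip','rod_tip') for x in robot.spot_point(n,c)][:8])
s=np.mean([robot.snapshot('scene').astype(float) for _ in range(3)],0)
u,v=proj('scene',[.583,.2,.07])[0].astype(int);print(u-40,v-40,proj('scene',np.array(o['tool_pos'])+[-.003,.003,-.319]))
cv2.imwrite('pics/s1.png',cv2.resize(s[v-40:v+40,u-40:u+40,::-1],(560,560),interpolation=cv2.INTER_CUBIC))
E
```

```text
t 9.0 p [0.5892 0.2092 0.4308] rpy [3.14 0.   2.42] F [-0.3  0.9 -1. ] w 0.0156 29.993071854114532
shift units cur frame [-0.36  0.1   0.02] | after turn [-0.36  0.1   0.02] | turn units [ 0.01  0.   -0.  ]
[(0.61, [-0.003, 0.004, -0.322]), (0.36, [-0.0, 0.003, -0.319]), (0.45, [-0.009, -0.01, -0.432]), (0.61, [0.001, 0.001, -0.316])]
[(0.61, [-0.008, 0.001, -0.184]), (0.21, [-0.046, -0.219, -0.43]), (0.44, [0.001, 0.0, -0.321]), (0.48, [-0.009, 0.001, -0.186]), (0.47, [-0.033, 0.014, -0.38]), (0.74, [-0.038, -0.446, -0.432]), (0.63, [-0.001, 0.003, -0.316])]
253 100 [[296.13623601 130.4378685 ]][ WARN:0@4.394] global loadsave.cpp:1063 imwrite_ Unsupported depth image for selected encoder is fallbacked to CV_8U.
```

View pics/s1.png

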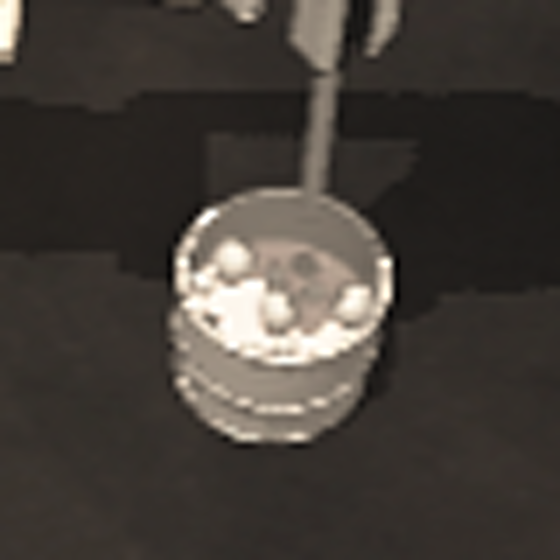

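```bash
python3 - <<'E'
from h import *
print('sieve scene',ray('scene',[[253+284.5/7,100+276/7]],.078))
o=robot.get_obs();T=np.array(o['tool_pos'])
for p in([0,.002,-.318],[-.003,.003,-.319]):print(proj('scene',T+p)-[253,100])
X=np.array([np.cos(2.42),np.sin(2.42)]);Y=np.array([X[1],-X[0]])
print('tip rel SC',(T[:2]+[0,.002]-SC[:2])*1000)
# waypoints of tip rel sieve centre, mm
W=[(17,5.5),(9,26),None,(-14.4,10.9),(2,30),None,(-4,-17),(20,-21),None,(26,0),(34,3),(34,-5),(31,-14),None,(-26,3),(-33,9),(-36,2),(-35,-5)]
p=(T[:2]+[0,.002]-SC[:2])*1000
for w in W:
    if w is None: continue
    d=np.array(w)-p;print(w,'units',np.round([d@X/40,d@Y/40],2));p=np.array(w)
E
```

```text
sieve scene [[0.58441388 0.19908386 0.078     ]]
[[44.0394257  30.72193834]]
[[43.20663381 30.45089985]]
tip rel SC [ 6.61429088 10.91990353]
(17, 5.5) units [-0.28  0.07]
(9, 26) units [0.49 0.25]
(-14.4, 10.9) units [ 0.19 -0.67]
(2, 30) units [0.01 0.63]
(-4, -17) units [-0.66 -0.98]
(20, -21) units [-0.52  0.32]
(26, 0) units [0.23 0.49]
(34, 3) units [-0.1   0.19]
(34, -5) units [-0.13 -0.15]
(31, -14) units [-0.09 -0.22]
(-26, 3) units [ 1.35 -0.62]
(-33, 9) units [ 0.23 -0.  ]
(-36, 2) units [-0.06 -0.18]
(-35, -5) units [-0.13 -0.11]
```

Emit:
play_rows:
  translation:
    - [-0.28,0.07,0]
    - [0,0,0]
    - [0,0,0.5]
    - [0,0,0.5]
    - [0,0,0.3]
    - [0,0,0.1]
    - [0,0,0.1]
    - [0,0,0]
  twist:
    - [0,0,0]
    - [0,0,0]
    - [0,0,0]
    - [0,0,0]
    - [0,0,0]
    - [0,0,0]
    - [0,0,0]
    - [0,0,0]
  gripper: [-1,-1,-1,-1,-1,-1,-1,-1]

```text
time: 10.55
tool_pos: [0.5998, 0.2038, 0.3713]
ee_rot: [3.139, -0.0, 2.419]
wrist_force: [-0.3, 0.4, -1.3]
width: 0.0156
finger_force: 30.0
```

```bash
cat >> h.py <<'E'
X=np.array([np.cos(2.42),np.sin(2.42)]);Y=np.array([X[1],-X[0]])
SC=np.array([.5833,.1998,.041]);OFF=np.array([0,.002,-.318])
def rel(): 
    o=robot.get_obs();q=(np.array(o['tool_pos'])+OFF-SC)*1000;print('tip rel SC mm',np.round(q,1),'rpy',np.round(o['ee_rot'],3),'F',np.round(o['wrist_force'],1),'t',o['time'],'w',round(float(o['width']),4));return q
def wp(W):
    p=rel()[:2]
    for w in W:
        d=np.array(w)-p;print(w,'units',np.round([d@X/40,d@Y/40],2));p=np.array(w)
def pic(f,z=7,k=36,c='scene'):
    s=np.mean([robot.snapshot(c).astype(float) for _ in range(3)],0);u,v=proj(c,SC)[0].astype(int);print(c,'origin',u-k,v-k,'x',z)
    cv2.imwrite('pics/'+f,cv2.resize(np.uint8(s[v-k:v+k,u-k:u+k,::-1]),None,fx=z,fy=z,interpolation=cv2.INTER_CUBIC))
E
python3 - <<'E'
from h import *
wp([(17,5.5),(9,26)])
pic('s2.png')
E
```

```text
tip rel SC mm [16.5  6.  12.3] rpy [ 3.139 -0.     2.419] F [-0.3  0.4 -1.3] t 10.55 w 0.0156
(17, 5.5) units [-0.02 -0.  ]
(9, 26) units [0.49 0.25]
scene origin 256 109 x 7
```

View pics/s2.png

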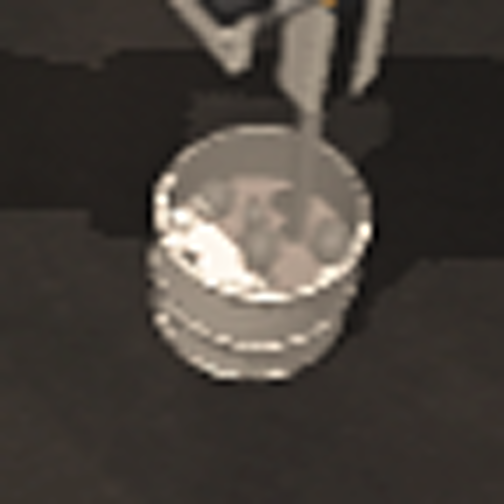

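The rod stands between the middle ball (260,240) and ball A (330,240), with its tip near (300,235). I'll lower it the rest of the way and push s2 to H1.

Emit:
play_rows:
  translation:
    - [0,0,0.12]
    - [0,0,0.11]
    - [0,0,0]
    - [0.1,0.05,0]
    - [0.12,0.06,0]
    - [0.12,0.06,0]
    - [0.12,0.06,0]
    - [0.05,0.03,0]
  twist:
    - [0,0,0]
    - [0,0,0]
    - [0,0,0]
    - [0,0,0]
    - [0,0,0]
    - [0,0,0]
    - [0,0,0]
    - [0,0,0]
  gripper: [-1,-1,-1,-1,-1,-1,-1,-1]

```text
time: 11.5
tool_pos: [0.591, 0.226, 0.362]
ee_rot: [3.139, -0.0, 2.42]
wrist_force: [0.0, -0.4, -1.0]
width: 0.0153
finger_force: 30.0
```

```bash
python3 - <<'E'
from h import *
wp([(9,26),(-14.4,10.9),(2,30)])
for i in range(2):
    for n in('worn_0_center','full_0_center'):
      for c in ('scene','top'):
        robot.snapshot(c);print(n,c,[(round(x['score'],2),np.round((x['centre']-SC)*1000).tolist()) for x in robot.spot_point(n,c)])
E
```

```text
tip rel SC mm [ 7.7 28.2  3. ] rpy [ 3.139 -0.     2.42 ] F [ 0.  -0.4 -1. ] t 11.5 w 0.0153
(9, 26) units [-0.06 -0.02]
(-14.4, 10.9) units [ 0.19 -0.67]
(2, 30) units [0.01 0.63]
worn_0_center scene []
worn_0_center top []
full_0_center scene []
full_0_center top [(0.58, [1.0, 0.0, 6.0])]
worn_0_center scene []
worn_0_center top [(0.73, [-34.0, 22.0, 8.0]), (0.53, [-2.0, -3.0, -44.0]), (0.49, [-30.0, -441.0, -36.0])]
full_0_center scene [(0.38, [-31.0, 23.0, 6.0]), (0.36, [-2.0, 2.0, 7.0])]
full_0_center top [(0.51, [-32.0, -441.0, -39.0]), (0.46, [2.0, -2.0, 8.0])]
```

Emit:
play_rows:
  translation:
    - [0,0,-0.45]
    - [0.06,-0.35,0]
    - [0.07,-0.34,0]
    - [0,0,0]
    - [0,0,0.15]
    - [0,0,0.15]
    - [0,0,0.15]
    - [0,0,0]
  twist:
    - [0,0,0]
    - [0,0,0]
    - [0,0,0]
    - [0,0,0]
    - [0,0,0]
    - [0,0,0]
    - [0,0,0]
    - [0,0,0]
  gripper: [-1,-1,-1,-1,-1,-1,-1,-1]

```text
time: 13.1
tool_pos: [0.5692, 0.2081, 0.3596]
ee_rot: [-3.141, -0.002, 2.419]
wrist_force: [-1.5, -0.3, -0.6]
width: 0.0148
finger_force: 30.0
```

Emit:
play_rows:
  translation:
    - [0,0.12,0]
    - [0,0.12,0]
    - [0,0.12,0]
    - [0,0.12,0]
    - [0,0.12,0]
    - [0,0.06,0]
    - [0,0,0]
    - [0,0,-0.45]
  twist:
    - [0,0,0]
    - [0,0,0]
    - [0,0,0]
    - [0,0,0]
    - [0,0,0]
    - [0,0,0]
    - [0,0,0]
    - [0,0,0]
  gripper: [-1,-1,-1,-1,-1,-1,-1,-1]

```text
time: 13.9
tool_pos: [0.5862, 0.2276, 0.3766]
ee_rot: [-3.138, -0.004, 2.419]
wrist_force: [0.9, 0.1, -1.1]
width: 0.0155
finger_force: 30.0
```

```bash
python3 - <<'E'
from h import *
wp([(-4,-17),(20,-21)])
E
```

```text
tip rel SC mm [ 2.9 29.8 17.6] rpy [-3.138 -0.004  2.419] F [ 0.9  0.1 -1.1] t 13.9 w 0.0155
(-4, -17) units [-0.64 -0.99]
(20, -21) units [-0.52  0.32]
```

Emit:
play_rows:
  translation:
    - [0,0,-0.45]
    - [-0.32,-0.5,0]
    - [-0.32,-0.49,0]
    - [0,0,0]
    - [0,0,0.4]
    - [0,0,0.2]
    - [0,0,0.15]
    - [0,0,0.13]
  twist:
    - [0,0,0]
    - [0,0,0]
    - [0,0,0]
    - [0,0,0]
    - [0,0,0]
    - [0,0,0]
    - [0,0,0]
    - [0,0,0]
  gripper: [-1,-1,-1,-1,-1,-1,-1,-1]

```text
time: 14.7
tool_pos: [0.5796, 0.1815, 0.3618]
ee_rot: [3.14, -0.001, 2.42]
wrist_force: [-1.9, -0.4, -0.5]
width: 0.0153
finger_force: 30.0
```

Emit:
play_rows:
  translation:
    - [0,0,0]
    - [-0.1,0.06,0]
    - [-0.12,0.07,0]
    - [-0.12,0.07,0]
    - [-0.12,0.08,0]
    - [-0.06,0.04,0]
    - [0,0,0]
    - [0,0,-0.45]
  twist:
    - [0,0,0]
    - [0,0,0]
    - [0,0,0]
    - [0,0,0]
    - [0,0,0]
    - [0,0,0]
    - [0,0,0]
    - [0,0,0]
  gripper: [-1,-1,-1,-1,-1,-1,-1,-1]

```text
time: 15.5
tool_pos: [0.6034, 0.1767, 0.3773]
ee_rot: [-3.138, -0.005, 2.419]
wrist_force: [-0.4, -0.2, -1.9]
width: 0.0158
finger_force: 30.0
```

```bash
python3 - <<'E'
from h import *
wp([(26,0),(34,3),(34,-5),(31,-14)])
pic('a.png',8,25,'top');pic('b.png',8,25)
cv2.imwrite('pics/ab.png',np.hstack([cv2.imread('pics/a.png'),cv2.imread('pics/b.png')]))
E
```

```text
tip rel SC mm [ 20.1 -21.1  18.3] rpy [-3.138 -0.005  2.419] F [-0.4 -0.2 -1.9] t 15.5 w 0.0158
(26, 0) units [0.24 0.49]
(34, 3) units [-0.1   0.19]
(34, -5) units [-0.13 -0.15]
(31, -14) units [-0.09 -0.22]
top origin 133 153 x 8
scene origin 267 120 x 8
```

View pics/ab.png

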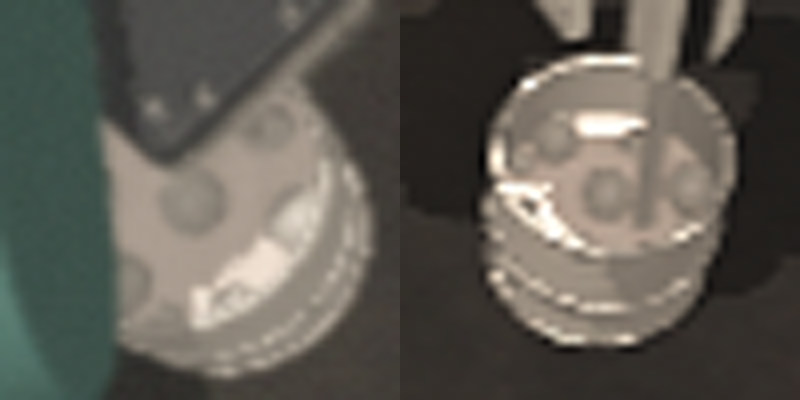

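The picture shows no small balls left round the middle ball. s5 is still visible at scene-crop (525,155). Next s1.

Emit:
play_rows:
  translation:
    - [0.12,0.25,0]
    - [0.12,0.24,0]
    - [0,0,0]
    - [0,0,0.13]
    - [0,0,0.13]
    - [0,0,0.12]
    - [0,0,0]
    - [0,0,0]
  twist:
    - [0,0,0]
    - [0,0,0]
    - [0,0,0]
    - [0,0,0]
    - [0,0,0]
    - [0,0,0]
    - [0,0,0]
    - [0,0,0]
  gripper: [-1,-1,-1,-1,-1,-1,-1,-1]

```text
time: 16.6
tool_pos: [0.6094, 0.1977, 0.3651]
ee_rot: [3.14, -0.001, 2.419]
wrist_force: [0.4, -0.3, -0.7]
width: 0.0155
finger_force: 30.0
```

Emit:
play_rows:
  translation:
    - [-0.05,0.09,0]
    - [-0.05,0.1,0]
    - [0,0,0]
    - [-0.06,-0.07,0]
    - [-0.07,-0.08,0]
    - [-0.04,-0.11,0]
    - [-0.05,-0.11,0]
    - [0,0,0]
  twist:
    - [0,0,0]
    - [0,0,0]
    - [0,0,0]
    - [0,0,0]
    - [0,0,0]
    - [0,0,0]
    - [0,0,0]
    - [0,0,0]
  gripper: [-1,-1,-1,-1,-1,-1,-1,-1]

```text
time: 17.4
tool_pos: [0.6141, 0.1835, 0.3654]
ee_rot: [3.139, -0.0, 2.418]
wrist_force: [0.2, 0.2, -1.0]
width: 0.0155
finger_force: 30.0
```

```bash
python3 - <<'E'
from h import *
wp([(27,-19),(-26,3),(-33,9),(-36,2),(-35,-5)])
E
```

```text
tip rel SC mm [ 30.8 -14.3   6.4] rpy [ 3.139 -0.     2.418] F [ 0.2  0.2 -1. ] t 17.4 w 0.0155
(27, -19) units [-0.01 -0.15]
(-26, 3) units [ 1.36 -0.46]
(-33, 9) units [ 0.23 -0.  ]
(-36, 2) units [-0.06 -0.18]
(-35, -5) units [-0.13 -0.11]
```

Emit:
play_rows:
  translation:
    - [-0.01,-0.11,0]
    - [0,0,0]
    - [0,0,-0.65]
    - [0.4,-0.12,0]
    - [0.4,-0.12,0]
    - [0.5,-0.12,0]
    - [0,0,0]
    - [0,0,0]
  twist:
    - [0,0,0]
    - [0,0,0]
    - [0,0,0]
    - [0,0,0]
    - [0,0,0]
    - [0,0,0]
    - [0,0,0]
    - [0,0,0]
  gripper: [-1,-1,-1,-1,-1,-1,-1,-1]

```text
time: 18.2
tool_pos: [0.5631, 0.2042, 0.3917]
ee_rot: [3.139, 0.001, 2.42]
wrist_force: [0.2, 0.8, -1.4]
width: 0.0157
finger_force: 30.0
```

```bash
python3 - <<'E'
from h import *
wp([(-25,7.2),(-31.7,12.2),(-34,4.8),(-33.7,-4.7),(-33,-7)])
pic('a.png',8,25,'top');pic('b.png',8,25)
cv2.imwrite('pics/ab2.png',np.hstack([cv2.imread('pics/a.png'),cv2.imread('pics/b.png')]))
E
```

```text
tip rel SC mm [-20.2   6.4  32.7] rpy [3.139e+00 1.000e-03 2.420e+00] F [ 0.2  0.8 -1.4] t 18.2 w 0.0157
(-25, 7.2) units [ 0.1  -0.06]
(-31.7, 12.2) units [ 0.21 -0.02]
(-34, 4.8) units [-0.08 -0.18]
(-33.7, -4.7) units [-0.16 -0.17]
(-33, -7) units [-0.05 -0.03]
top origin 133 153 x 8
scene origin 267 120 x 8
```

View pics/ab2.png

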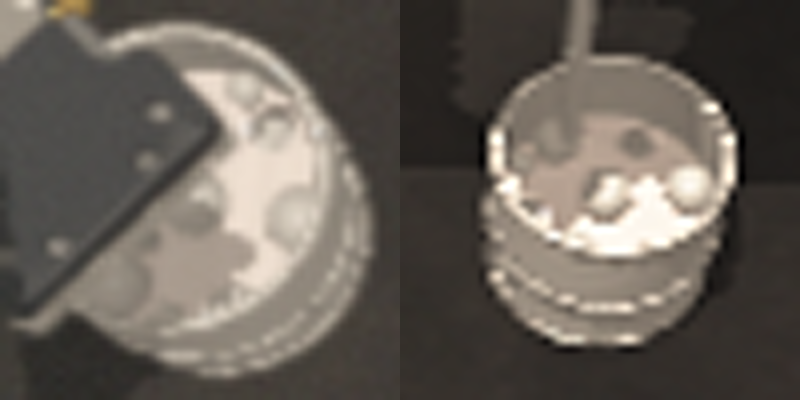

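```bash
python3 - <<'E'
from h import *
def w(c,u,v,z,o): print(c,u,v,np.round((ray(c,[[u/8+o[0],v/8+o[1]]],.041+z)[0]-SC)*1000,1))
w('top',245,85,.006,(133,153));w('top',150,238,.006,(133,153));w('scene',525,155,.006,(217,120));w('scene',635,140,0,(217,120))
w('top',265,128,0,(133,153));w('top',165,315,.006,(133,153));w('top',195,200,.008,(133,153));w('scene',690,185,.008,(217,120));w('scene',552,140,.008,(217,120))
T=np.array(robot.get_obs()['tool_pos'])
for s in(0,.02,.05,.1):print(s,(proj('top',T+OFF+[0,0,s])-[133,153])*8,(proj('scene',T+OFF+[0,0,s])-[217,120])*8)
E
```

```text
top 245 85 [ 39.9 -12.8   6. ]
top 150 238 [-13.6  13.8   6. ]
scene 525 155 [-38.5  10.3   6. ]
scene 635 140 [ 4.6 36.8 -0. ]
top 265 128 [ 26.9 -19.2   0. ]
top 165 315 [-39.4   6.4   6. ]
top 195 200 [-0.7 -0.3  8. ]
scene 690 185 [34.  15.1  8. ]
scene 552 140 [-29.2  20.1   8. ]
0 [[150.74936541 237.15344807]] [[568.87503378 137.88291266]]
0.02 [[133.47808986 221.52329384]] [[572.67993807 109.53125868]]
0.05 [[106.18129411 196.82024708]] [[578.60485633  65.38264959]]
0.1 [[ 56.56005141 151.91402842]] [[589.10586907 -12.86401756]]
```

The top picture still shows s1 at (245,85), which is (40,-13) mm and against the wall. s5 is at scene (525,155), about (-39,8) mm. The dark spot at top (150,238) is the rod tip, which confirms the tip offset.

```bash
python3 - <<'E'
from h import *
P=lambda a,r:tuple(np.round([r*np.cos(np.radians(a)),r*np.sin(np.radians(a))],1))
wp([P(168,25),P(161,30),P(160,34),P(166,37),P(175,38),P(182,38),P(189,38),P(-4,38),P(-12,40),P(-18,40),P(-24,40)])
E
```

```text
tip rel SC mm [-19.7   5.9  32.1] rpy [ 3.14  -0.     2.418] F [ 0.5  0.1 -2. ] t 18.5 w 0.0152
(np.float64(-24.5), np.float64(5.2)) units [ 0.08 -0.09]
(np.float64(-28.4), np.float64(9.8)) units [0.15 0.02]
(np.float64(-31.9), np.float64(11.6)) units [ 0.1  -0.02]
(np.float64(-35.9), np.float64(9.0)) units [ 0.03 -0.11]
(np.float64(-37.9), np.float64(3.3)) units [-0.06 -0.14]
(np.float64(-38.0), np.float64(-1.3)) units [-0.07 -0.09]
(np.float64(-37.5), np.float64(-5.9)) units [-0.09 -0.08]
(np.float64(37.9), np.float64(-2.7)) units [-1.36  1.31]
(np.float64(39.1), np.float64(-8.3)) units [-0.12 -0.09]
(np.float64(38.0), np.float64(-12.4)) units [-0.05 -0.1 ]
(np.float64(36.5), np.float64(-16.3)) units [-0.04 -0.1 ]
```

Emit:
play_rows:
  translation:
    - [0.08,-0.09,0]
    - [0,0,0.3]
    - [0,0,0.15]
    - [0,0,0.15]
    - [0,0,0.12]
    - [0,0,0]
    - [0.08,0.01,0]
    - [0.07,0.01,0]
  twist:
    - [0,0,0]
    - [0,0,0]
    - [0,0,0]
    - [0,0,0]
    - [0,0,0]
    - [0,0,0]
    - [0,0,0]
    - [0,0,0]
  gripper: [-1,-1,-1,-1,-1,-1,-1,-1]

```text
time: 19.3
tool_pos: [0.5546, 0.2077, 0.3632]
ee_rot: [3.14, 0.003, 2.418]
wrist_force: [-0.0, -3.6, -0.6]
width: 0.0156
finger_force: 30.0
```

```bash
python3 -c "
from h import *
rel()"
```

```text
tip rel SC mm [-28.7   9.9   4.2] rpy [3.140e+00 3.000e-03 2.418e+00] F [-0.  -3.6 -0.6] t 19.3 w 0.0156
```

Emit:
play_rows:
  translation:
    - [0.05,-0.01,0]
    - [0.05,-0.01,0]
    - [0.03,-0.05,0]
    - [0,-0.06,0]
  twist:
    - [0,0,0]
    - [0,0,0]
    - [0,0,0]
    - [0,0,0]
  gripper: [-1,-1,-1,-1]

```text
time: 19.7
tool_pos: [0.5478, 0.2077, 0.3637]
ee_rot: [3.135, 0.003, 2.419]
wrist_force: [4.5, -2.4, -0.2]
width: 0.0158
finger_force: 30.0
```

Emit:
play_rows:
  translation:
    - [-0.03,-0.07,0]
    - [-0.03,-0.07,0]
    - [-0.07,-0.09,0]
    - [-0.09,-0.08,0]
    - [0,0,0]
  twist:
    - [0,0,0]
    - [0,0,0]
    - [0,0,0]
    - [0,0,0]
    - [0,0,0]
  gripper: [-1,-1,-1,-1,-1]

```text
time: 20.2
tool_pos: [0.5462, 0.1927, 0.3645]
ee_rot: [3.133, 0.003, 2.419]
wrist_force: [4.6, 0.1, 3.5]
width: 0.0157
finger_force: 30.0
```

```bash
python3 -c "
from h import *
wp([(37.9,-2.7)])"
```

```text
tip rel SC mm [-37.1  -5.1   5.5] rpy [3.133e+00 3.000e-03 2.419e+00] F [4.6 0.1 3.5] t 20.2 w 0.0157
(37.9, -2.7) units [-1.37  1.28]
```

Emit:
play_rows:
  translation:
    - [0,0,-0.35]
    - [0,0,-0.35]
    - [-0.35,0.32,0]
    - [-0.35,0.32,0]
    - [-0.35,0.32,0]
    - [-0.32,0.32,0]
    - [0,0,0]
    - [0,0,0]
  twist:
    - [0,0,0]
    - [0,0,0]
    - [0,0,0]
    - [0,0,0]
    - [0,0,0]
    - [0,0,0]
    - [0,0,0]
    - [0,0,0]
  gripper: [-1,-1,-1,-1,-1,-1,-1,-1]

```text
time: 21.0
tool_pos: [0.6199, 0.195, 0.39]
ee_rot: [-3.141, -0.003, 2.419]
wrist_force: [-0.6, 1.0, -0.1]
width: 0.0154
finger_force: 30.0
```

```bash
python3 - <<'E'
from h import *
wp([(37.9,-2.7)])
pic('a.png',8,25,'top');pic('b.png',8,25)
cv2.imwrite('pics/ab3.png',np.hstack([cv2.imread('pics/a.png'),cv2.imread('pics/b.png')]))
T=np.array(robot.get_obs()['tool_pos'])
for s in(0,.05):print(s,(proj('top',T+OFF+[0,0,s])-[133,153])*8,(proj('scene',T+OFF+[0,0,s])-[217,120])*8)
for n,p in dict(A=(33.4,13.5,7),B=(0,0,7),C=(-5,-35.6,7),D=(-28.8,22.2,7),H1=(5,35.6,0),H2=(28.4,-22.2,0),H3=(-33.4,-13.5,0)).items():
    q=SC+np.array(p)/1000;print(n,np.round((proj('top',q)-[133,153])*8),np.round((proj('scene',q)-[217,120])*8))
E
```

```text
tip rel SC mm [36.6 -2.8 31. ] rpy [-3.141e+00 -3.000e-03  2.419e+00] F [-0.6  1.  -0.1] t 21.0 w 0.0154
(37.9, -2.7) units [-0.02  0.02]
top origin 133 153 x 8
scene origin 267 120 x 8
0 [[194.88473946  70.31108127]] [[691.77219089 187.41225464]]
0.05 [[153.25332679  21.69126113]] [[706.33682349 116.0650984 ]]
A [[164. 100.]] [[688. 189.]]
B [[195. 199.]] [[605. 194.]]
C [[301. 217.]] [[571. 257.]]
D [[119. 281.]] [[554. 138.]]
H1 [[ 95. 186.]] [[635. 142.]]
H2 [[274. 124.]] [[654. 261.]]
H3 [[232. 303.]] [[520. 209.]]
```

View pics/ab3.png

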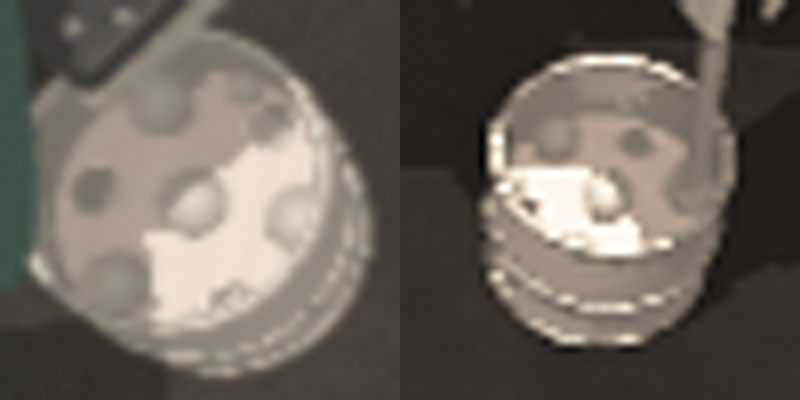

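s5 and the three inner balls have dropped and all big balls sit in their holes. Only s1 is left, at top (243,85).

Emit:
play_rows:
  translation:
    - [-0.02,0.02,0.3]
    - [0,0,0.15]
    - [0,0,0.15]
    - [0,0,0.1]
    - [0,0,0]
    - [-0.06,-0.04,0]
    - [-0.06,-0.05,0]
    - [0,0,0]
  twist:
    - [0,0,0]
    - [0,0,0]
    - [0,0,0]
    - [0,0,0]
    - [0,0,0]
    - [0,0,0]
    - [0,0,0]
    - [0,0,0]
  gripper: [-1,-1,-1,-1,-1,-1,-1,-1]

```text
time: 22.1
tool_pos: [0.623, 0.1883, 0.3632]
ee_rot: [3.139, 0.001, 2.418]
wrist_force: [0.2, -0.2, -0.6]
width: 0.0154
finger_force: 30.0
```

Emit:
play_rows:
  translation:
    - [-0.05,-0.1,0]
    - [-0.04,-0.1,0]
    - [-0.02,-0.1,0]
    - [0,0,0]
  twist:
    - [0,0,0]
    - [0,0,0]
    - [0,0,0]
    - [0,0,0]
  gripper: [-1,-1,-1,-1]

```text
time: 22.5
tool_pos: [0.6179, 0.1764, 0.3628]
ee_rot: [3.14, -0.0, 2.418]
wrist_force: [0.2, -0.4, -1.7]
width: 0.0156
finger_force: 30.0
```

```bash
python3 -c "
from h import *
rel()"
```

```text
tip rel SC mm [ 34.6 -21.4   3.8] rpy [ 3.14  -0.     2.418] F [ 0.2 -0.4 -1.7] t 22.5 w 0.0156
```

Emit:
play_rows:
  translation:
    - [0,0,-0.5]
    - [0,0,-0.6]
    - [0,0,-0.5]
    - [-0.35,-0.9,0]
    - [-0.35,-0.9,0]
    - [-0.35,-0.9,0]
    - [-0.35,-0.9,0]
    - [-0.35,-0.9,0]
  twist:
    - [0,0,0]
    - [0,0,0]
    - [0,0,0]
    - [0,0,0]
    - [0,0,0]
    - [0,0,0]
    - [0,0,0]
    - [0,0,0]
  gripper: [-1,-1,-1,-1,-1,-1,-1,-1]

```text
time: 23.3
tool_pos: [0.5507, -0.0056, 0.4264]
ee_rot: [3.139, 0.0, 2.419]
wrist_force: [0.7, -0.6, -0.3]
width: 0.0154
finger_force: 30.0
```

```bash
python3 - <<'E'
from h import *
st();go([.455,-.1578,.4182],[3.14,-.004,2.419])
pic('a.png',8,25,'top');pic('b.png',8,25)
cv2.imwrite('pics/ab4.png',np.hstack([cv2.imread('pics/a.png'),cv2.imread('pics/b.png')]))
E
```

```text
t 23.3 p [ 0.5507 -0.0056  0.4264] rpy [3.139 0.    2.419] F [ 0.7 -0.6 -0.3] w 0.0154 30.000073313713074
shift units cur frame [-0.72 -4.44  0.19] | after turn [-0.72 -4.44  0.2 ] | turn units [0.01 0.04 0.  ]
top origin 133 153 x 8
scene origin 267 120 x 8
```

View pics/ab4.png

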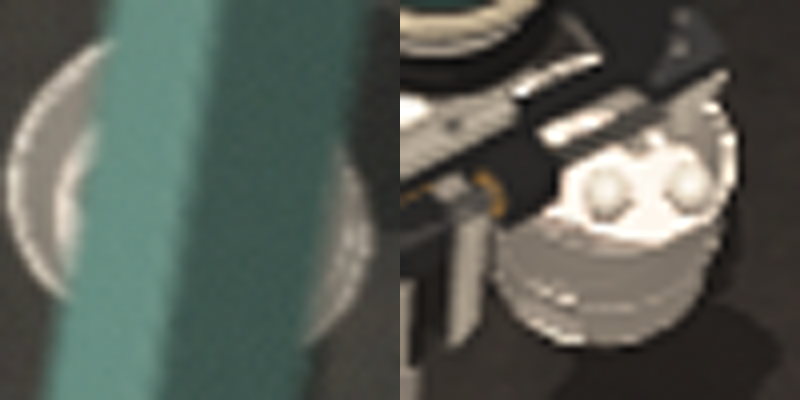

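The arm hides the sieve here, so I'll move on to the hover pose and check by pixel comparison there.

Emit:
play_rows:
  translation:
    - [-0.14,-0.9,0.04]
    - [-0.14,-0.9,0.04]
    - [-0.14,-0.9,0.04]
    - [-0.15,-0.9,0.04]
    - [-0.15,-0.84,0.04]
    - [0,0,0]
    - [0,0,0]
  twist:
    - [0,0,0]
    - [0,0,0]
    - [0,0,0]
    - [0,0,0]
    - [0,0,0]
    - [0,0,0]
    - [0,0,0]
  gripper: [-1,-1,-1,-1,-1,-1,-1]

```text
time: 24.3
tool_pos: [0.4561, -0.1562, 0.4179]
ee_rot: [3.139, -0.0, 2.419]
wrist_force: [0.0, 0.4, -0.9]
width: 0.0151
finger_force: 30.0
```

```bash
python3 - <<'E'
from h import *
st();go([.455,-.1578,.4182],[3.14,-.004,2.419])
t=np.mean([robot.snapshot('top').astype(float) for _ in range(4)],0).mean(2)
np.save('t.npy',t)
old=cv2.resize(cv2.imread('pics/top0.png'),(512,384),interpolation=cv2.INTER_AREA).mean(2)
np.set_printoptions(linewidth=200)
print('new');print(t[156:190,140:175].astype(int)[::1])
print('old s1/H2');print(old[158:174,154:174].astype(int))
for n in('worn_0_center','full_0_center'):
  for c in ('scene','top'):
    robot.snapshot(c);print(n,c,[(round(x['score'],2),np.round((x['centre']-SC)*1000).tolist()) for x in robot.spot_point(n,c)])
E
```

```text
t 24.3 p [ 0.4561 -0.1562  0.4179] rpy [ 3.139 -0.     2.419] F [ 0.   0.4 -0.9] w 0.0151 29.998813569545746
shift units cur frame [-0.   -0.05 -0.01] | after turn [-0.   -0.05 -0.01] | turn units [0.01 0.04 0.  ]
new
[[ 66  64  64 ...  65  67  65]
 [ 66  65  65 ...  66  67  67]
 [ 64  65  66 ...  66  65  67]
 ...
 [141 179 209 ... 138 146 179]
 [163 146 174 ... 141 153 155]
 [179 169 178 ... 146 154 144]]
old s1/H2
[[132 129 127 127 134 144 144 157 176 188 158 124  87  65  60  64  65  64  65  66]
 [127 126 125 124 125 128 127 130 147 169 184 185 143  95  68  63  64  65  66  66]
 [126 125 127 126 125 124 123 122 124 128 143 164 182 160 108  76  65  65  66  64]
 [134 135 145 147 147 143 138 134 134 130 127 130 159 186 160 110  74  66  64  64]
 [163 171 197 208 204 196 189 178 181 173 162 145 131 149 183 163 106  71  65  65]
 [184 178 191 209 200 200 202 195 191 204 209 197 160 138 154 178 150  98  70  64]
 [197 186 181 202 194 194 202 191 179 206 220 221 213 184 155 156 181 143  85  67]
 [200 190 180 190 183 185 189 181 178 208 221 221 215 205 192 169 181 160 102  72]
 [195 184 174 192 208 205 193 190 208 218 217 203 166 147 154 159 176 187 144  92]
 [187 177 171 194 215 217 215 214 220 220 195 168 149 142 143 159 175 186 172 129]
 [172 166 184 209 218 220 221 220 223 222 180 156 184 193 183 173 196 184 198 174]
 [167 171 205 219 221 221 222 221 223 222 179 162 193 202 200 200 207 188 201 177]
 [214 214 220 222 220 221 220 221 222 218 193 193 201 204 206 212 212 192 183 172]
 [222 223 222 221 220 221 221 222 221 221 217 213 208 207 213 218 219 211 191 184]
 [211 221 222 221 221 221 221 220 221 218 219 218 217 218 222 222 221 219 201 196]
 [211 218 217 215 215 217 221 221 216 201 199 204 213 219 223 222 221 218 198 194]]
worn_0_center scene [(0.74, [-34.0, -447.0, -38.0])]
worn_0_center top []
full_0_center scene [(0.46, [-1.0, 0.0, 5.0])]
full_0_center top [(0.59, [-158.0, -576.0, -44.0]), (0.39, [-1.0, -2.0, 8.0])]
```

```bash
python3 - <<'E'
import numpy as np
t=np.load('t.npy').astype(int)
print('cols 138..177')
for v in range(158,194):print(v,' '.join('%3d'%x for x in t[v,138:177]))
E
```

```text
cols 138..177
158  67  64  64  65  66  79 114 146 202 204 183 167 155 145 143 138 136 135 129 128 134 147 143 164 184 201 162 121  84  68  66  67  66  68  66  65  67  67  67
159  66  64  66  65  84 142 206 203 180 179 155 133 134 134 133 133 132 132 130 129 129 130 127 129 146 171 190 200 154  94  71  66  68  68  67  67  68  68  66
160  65  63  69  96 144 194 181 150 139 140 136 132 132 132 133 132 131 131 132 130 129 128 128 126 126 128 146 172 192 163 107  72  67  66  69  67  67  66  66
161  65  67 102 170 185 170 148 138 136 135 136 135 135 138 139 139 136 138 147 148 149 150 147 142 139 132 128 128 156 200 169 110  74  68  66  64  67  66  66
162  68 100 161 189 188 156 139 136 136 136 135 136 143 167 178 175 165 178 207 218 219 218 216 205 198 176 164 144 129 152 194 166 108  71  67  66  65  65  66
163 102 158 179 173 153 139 135 135 135 134 135 144 176 193 199 198 190 180 190 216 224 223 223 222 221 220 218 205 168 136 150 190 157  99  71  68  67  68  66
164 159 166 162 148 138 136 135 135 135 143 146 160 188 201 208 208 201 190 180 212 223 223 224 223 223 224 224 224 220 183 15
[... 3973 characters left out ...]
 192 177 191 197 193 159 141 140 140 139 146 154 144 142 152
190  67  80 132 194 203 197 182 186 194 196 191 184 172 187 219 227 227 225 225 225 228 182 159 190 203 195 206 177 154 144 140 140 139 142 163 146 138 147 135
191  67  69  77 122 189 196 174 174 177 180 176 171 174 214 225 226 226 224 222 210 220 186 191 184 200 196 169 147 140 140 139 140 143 137 132 135 142 143 106
192  68  71  71  74 101 133 181 185 173 160 165 180 211 223 224 223 222 212 202 195 188 190 204 194 167 152 142 139 141 140 140 146 164 140 133 144 164 124  82
193  70  70  70  68  68  76 104 142 178 198 208 193 195 194 188 194 192 189 198 205 204 186 163 143 138 139 139 139 139 144 146 159 141 135 145 167 132  88  73
```

```bash
python3 - <<'E'
from h import *
rng=np.random.default_rng(0);n=rng.normal(size=(400,3));n/=np.linalg.norm(n,axis=1)[:,None]
def vis(p,c):
    C=cam(c)-SC;q=p+.006*n;d=C-q;ok=(d*n).sum(1)>0
    # height of ray when horizontally crossing r=.0475..0.0495
    a=(d[:,:2]**2).sum(1);b=(q[:,:2]*d[:,:2]).sum(1);cc=(q[:,:2]**2).sum(1)-.0475**2
    s=(-b+np.sqrt(np.maximum(b*b-a*cc,0)))/a
    v=ok&(q[:,2]+s*d[:,2]>.037);return v.sum()/ok.sum()
for r in(.0415,.038,.034):
    print(r,[(az,round(vis(np.array([r*np.cos(np.radians(az)),r*np.sin(np.radians(az)),.006]),'top'),2),round(vis(np.array([r*np.cos(np.radians(az)),r*np.sin(np.radians(az)),.006]),'scene'),2)) for az in range(-180,0,10)])
old=cv2.resize(cv2.imread('pics/top0.png'),(512,384),interpolation=cv2.INTER_AREA).mean(2);t=np.load('t.npy')
for v in range(184,197):print(v,' '.join('%3d'%x for x in old[v,146:170]),'|',' '.join('%3d'%x for x in t[v,146:170]))
E
```

```text
0.0415 [(-180, np.float64(0.35), np.float64(0.8)), (-170, np.float64(0.29), np.float64(0.49)), (-160, np.float64(0.2), np.float64(0.28)), (-150, np.float64(0.14), np.float64(0.1)), (-140, np.float64(0.12), np.float64(0.0)), (-130, np.float64(0.12), np.float64(0.0)), (-120, np.float64(0.14), np.float64(0.0)), (-110, np.float64(0.16), np.float64(0.0)), (-100, np.float64(0.2), np.float64(0.0)), (-90, np.float64(0.28), np.float64(0.0)), (-80, np.float64(0.37), np.float64(0.0)), (-70, np.float64(0.5), np.float64(0.0)), (-60, np.float64(0.7), np.float64(0.0)), (-50, np.float64(0.88), np.float64(0.0)), (-40, np.float64(1.0), np.float64(0.0)), (-30, np.float64(1.0), np.float64(0.0)), (-20, np.float64(1.0), np.float64(0.0)), (-10, np.float64(1.0), np.float64(0.22))]
0.038 [(-180, np.float64(0.6), np.float64(1.0)), (-170, np.float64(0.49), np.float64(0.77)), (-160, np.float64(0.42), np.float64(0.51)), (-150, np.float64(0.41), np.float64(0.31)), (-140, np.float64(0.39), np.float64(0.13)), (-130, np.float64(0.36), np.float64(0.01)), (-120, np.float64(0.38), np.float64(0.0)), (-110, np.float64(0.
[... 3090 characters left out ...]
 143 152 | 178 198 208 193 195 194 188 194 192 189 198 205 204 186 163 143 138 139 139 139 139 144 146 159
194 115 137 155 159 164 164 167 168 166 155 147 147 149 143 136 132 132 134 135 137 149 159 156 146 | 118 138 151 162 170 174 176 178 175 158 153 150 151 146 140 136 137 138 138 140 149 164 163 148
195  75 106 142 144 140 136 134 134 137 133 129 130 133 134 132 132 134 138 139 143 167 153 140 139 |  74 112 154 144 141 136 133 133 138 136 134 134 134 136 136 138 139 143 142 148 180 153 140 140
196  64  73  97 128 153 144 136 138 139 140 142 141 134 131 137 139 142 154 152 141 142 135 136 147 |  67  73  98 139 169 155 136 135 140 139 142 140 137 136 139 140 142 164 162 145 143 134 137 158
```

A darker arc at top pixel (157,192) suggests s5 still lies at the wall beside H3. I'll go back and push it in with the tip lower and closer to the wall.

```bash
python3 - <<'E'
from h import *
P=lambda a,r:tuple(np.round([r*np.cos(np.radians(a)),r*np.sin(np.radians(a))],1).tolist())
wp([P(165,40),P(172,40),P(180,40),P(187,40),P(194,40),P(201,40)])
E
```

```text
tip rel SC mm [-127.5 -354.4   58.8] rpy [ 3.139 -0.     2.419] F [ 0.7 -0.  -0.5] t 24.9 w 0.0154
(-38.6, 10.4) units [4.35 8.32]
(-39.6, 5.6) units [-0.06 -0.11]
(-40.0, 0.0) units [-0.08 -0.11]
(-39.7, -4.9) units [-0.09 -0.09]
(-38.8, -9.7) units [-0.1  -0.08]
(-37.3, -14.3) units [-0.1  -0.06]
```

Emit:
play_rows:
  translation:
    - [0.3,0.55,-0.1]
    - [0.45,0.88,0]
    - [0.45,0.88,0]
    - [0.45,0.88,0]
    - [0.45,0.88,0]
    - [0.45,0.88,0]
    - [0.45,0.88,0]
    - [0.45,0.88,0]
  twist:
    - [0,0,0]
    - [0,0,0]
    - [0,0,0]
    - [0,0,0]
    - [0,0,0]
    - [0,0,0]
    - [0,0,0]
    - [0,0,0]
  gripper: [-1,-1,-1,-1,-1,-1,-1,-1]

```text
time: 25.7
tool_pos: [0.5298, 0.1375, 0.4225]
ee_rot: [3.139, 0.0, 2.419]
wrist_force: [-0.1, -0.5, -0.7]
width: 0.0157
finger_force: 30.0
```

Emit:
play_rows:
  translation:
    - [0.45,0.88,0]
    - [0.45,0.73,0]
    - [0,0,0]
    - [0,0,0]
    - [0,0,0]
  twist:
    - [0,0,0]
    - [0,0,0]
    - [0,0,0]
    - [0,0,0]
    - [0,0,0]
  gripper: [-1,-1,-1,-1,-1]

```text
time: 26.2
tool_pos: [0.5453, 0.2071, 0.4226]
ee_rot: [3.14, 0.0, 2.418]
wrist_force: [-0.1, -0.6, -0.8]
width: 0.0152
finger_force: 30.0
```

```bash
python3 - <<'E'
from h import *
wp([(-38.6,10.4)]);s=np.mean([robot.snapshot('scene').astype(float) for _ in range(4)],0).mean(2)
old=cv2.resize(cv2.imread('pics/scene0.png'),(512,384),interpolation=cv2.INTER_AREA).mean(2)
print(proj('scene',SC+[-.041,-.003,.006]),proj('scene',SC+[-.041,-.007,.006]),proj('scene',SC+[-.039,.008,.006]))
for v in range(134,152):print(v,' '.join('%3d'%x for x in old[v,277:292]),'|',' '.join('%3d'%x for x in s[v,277:292]))
E
```

```text
tip rel SC mm [-38.    9.3  63.6] rpy [3.14  0.    2.418] F [-0.1 -0.6 -0.8] t 26.2 w 0.0152
(-38.6, 10.4) units [0.03 0.01]
[[280.8899803  142.20221104]] [[280.57303921 143.1121315 ]] [[282.31020094 139.85492012]]
134  44  66 166 205 135 110 113 138 175 197 183 163 193 215 217 |  31  34  98 140 118 115 115 115 118 125 121 122 137 144 144
135  45 118 186 168 117 110 129 188 228 237 230 217 232 247 248 |  28  64 115 126 113 115 114 121 135 142 142 138 149 164 163
136  45 159 191 100 102 113 156 216 238 244 235 211 223 246 246 |  25  89 123  93 113 113 118 129 140 148 146 133 140 160 160
137  50 201 229  98 102 140 178 207 227 235 225 197 217 245 237 |  22 216 251  92 112 118 122 128 141 149 144 131 142 163 160
138  50 175 210 126 148 219 228 174 194 207 190 164 207 243 236 |  25 169 214 103 129 161 150 121 134 139 133 129 144 164 161
139  48 187 227 193 229 241 209 147 153 162 156 159 214 240 233 |  20 195 238 114 150 168 153 126 122 125 121 131 154 162 165
140  48 185 223 174 221 229 218 207 164 159 210 242 248 230 181 |  31 190 236 126 151 164 165 159 143 133 147 164 167 169 222
141
[... 682 characters left out ...]
 201 152 | 113 157 131 133 200 224 136 229 254 247 246 246 243 204 144
147  80 123 134 133 139 196 220 232 247 246 246 248 248 224 157 |  76 120 134 137 128 196 235 229 248 246 246 247 249 234 146
148  77 129 144 139 137 145 172 212 241 249 244 243 243 247 239 |  84 131 139 139 139 140 170 220 244 248 246 247 247 249 252
149  55 128 166 141 140 139 141 154 211 234 220 227 222 234 237 |  43 128 178 139 140 141 141 138 222 247 214 226 212 231 248
150  65  97 121 139 142 143 142 142 134 132 180 227 227 214 197 |  66  94 118 140 143 143 142 144 127 115 188 243 241 215 232
151  73 103 122 141 140 143 144 145 142 139 145 144 140 172 207 |  73 105 123 142 140 144 144 145 147 145 142 133 125 168 218
```

Emit:
play_rows:
  translation:
    - [0.03,0.01,0.5]
    - [0,0,0.5]
    - [0,0,0.2]
    - [0,0,0.12]
    - [0,0,0.12]
    - [0,0,0.08]
    - [0,0,0]
    - [0,0,0]
  twist:
    - [0,0,0]
    - [0,0,0]
    - [0,0,0]
    - [0,0,0]
    - [0,0,0]
    - [0,0,0]
    - [0,0,0]
    - [0,0,0]
  gripper: [-1,-1,-1,-1,-1,-1,-1,-1]

```text
time: 27.2
tool_pos: [0.5447, 0.2092, 0.3623]
ee_rot: [3.139, 0.0, 2.419]
wrist_force: [-0.9, -0.9, -1.9]
width: 0.0156
finger_force: 30.0
```

```bash
python3 -c "
from h import *
wp([(-38.6,10.4)])"
```

```text
tip rel SC mm [-38.6  11.4   3.3] rpy [3.139 0.    2.419] F [-0.9 -0.9 -1.9] t 27.2 w 0.0156
(-38.6, 10.4) units [-0.02 -0.02]
```

Emit:
play_rows:
  translation:
    - [-0.05,-0.1,0]
    - [-0.05,-0.08,0]
    - [-0.04,-0.06,0]
    - [0,0,0]
  twist:
    - [0,0,0]
    - [0,0,0]
    - [0,0,0]
    - [0,0,0]
  gripper: [-1,-1,-1,-1]

```text
time: 27.6
tool_pos: [0.5425, 0.1978, 0.362]
ee_rot: [3.139, -0.0, 2.418]
wrist_force: [-0.8, 0.8, -1.6]
width: 0.0151
finger_force: 30.0
```

Emit:
play_rows:
  translation:
    - [-0.05,-0.06,0]
    - [-0.05,-0.05,0]
    - [-0.05,-0.05,0]
    - [0,0,0]
  twist:
    - [0,0,0]
    - [0,0,0]
    - [0,0,0]
    - [0,0,0]
  gripper: [-1,-1,-1,-1]

```text
time: 28.0
tool_pos: [0.5429, 0.1891, 0.3617]
ee_rot: [3.14, -0.0, 2.419]
wrist_force: [0.2, 0.4, -1.1]
width: 0.0154
finger_force: 30.0
```

```bash
python3 -c "
from h import *
wp([(-38.8,-9.7),(-37.3,-14.3)])"
```

```text
tip rel SC mm [-40.4  -8.7   2.7] rpy [ 3.14  -0.     2.419] F [ 0.2  0.4 -1.1] t 28.0 w 0.0154
(-38.8, -9.7) units [-0.05  0.01]
(-37.3, -14.3) units [-0.1  -0.06]
```

```bash
python3 - <<'E'
from h import *
P=lambda a,r:tuple(np.round([r*np.cos(np.radians(a)),r*np.sin(np.radians(a))],1).tolist())
wp([P(197,40),P(-123,40),P(-130,40),P(-137,40),P(-144,40)])
E
```

```text
tip rel SC mm [-40.4  -8.7   2.7] rpy [ 3.14  -0.     2.419] F [ 0.2  0.4 -1.1] t 28.0 w 0.0154
(-38.3, -11.7) units [-0.09 -0.02]
(-21.8, -33.5) units [-0.67 -0.14]
(-25.7, -30.6) units [ 0.12 -0.01]
(-29.3, -27.3) units [0.12 0.  ]
(-32.4, -23.5) units [0.12 0.02]
```

Emit:
play_rows:
  translation:
    - [-0.09,-0.02,0]
    - [0,0,0]
    - [0,0,-0.5]
    - [-0.33,-0.07,0]
    - [-0.34,-0.07,0]
    - [0,0,0.2]
    - [0,0,0.15]
    - [0,0,0.13]
  twist:
    - [0,0,0]
    - [0,0,0]
    - [0,0,0]
    - [0,0,0]
    - [0,0,0]
    - [0,0,0]
    - [0,0,0]
    - [0,0,0]
  gripper: [-1,-1,-1,-1,-1,-1,-1,-1]

```text
time: 28.8
tool_pos: [0.5612, 0.1644, 0.3604]
ee_rot: [-3.141, -0.002, 2.419]
wrist_force: [-0.4, 0.4, -1.4]
width: 0.0155
finger_force: 30.0
```

Emit:
play_rows:
  translation:
    - [0,0,0]
    - [0.1,0,0]
    - [0.1,0,0]
    - [0.1,0.01,0]
    - [0.06,0.01,0]
    - [0,0,0]
    - [0,0,-0.8]
    - [0,0,-0.8]
  twist:
    - [0,0,0]
    - [0,0,0]
    - [0,0,0]
    - [0,0,0]
    - [0,0,0]
    - [0,0,0]
    - [0,0,0]
    - [0,0,0]
  gripper: [-1,-1,-1,-1,-1,-1,-1,-1]

```text
time: 29.6
tool_pos: [0.5509, 0.1746, 0.4258]
ee_rot: [-3.141, -0.002, 2.419]
wrist_force: [-0.3, 0.1, -0.7]
width: 0.0149
finger_force: 30.0
```

```bash
python3 - <<'E'
from h import *
st();go([.455,-.1578,.4182],[3.14,-.004,2.419])
E
```

```text
t 29.6 p [0.5509 0.1746 0.4258] rpy [-3.141e+00 -2.000e-03  2.419e+00] F [-0.3  0.1 -0.7] w 0.0149 29.999126493930817
shift units cur frame [-3.7  -7.82  0.19] | after turn [-3.7  -7.82  0.16] | turn units [-0.02  0.02  0.  ]
```

Emit:
play_rows:
  translation:
    - [-0.35,-0.74,0]
    - [-0.42,-0.89,0]
    - [-0.42,-0.89,0]
    - [-0.42,-0.89,0]
    - [-0.42,-0.89,0]
    - [-0.42,-0.89,0]
    - [-0.42,-0.89,0]
    - [-0.42,-0.89,0]
  twist:
    - [0,0,0]
    - [0,0,0]
    - [0,0,0]
    - [0,0,0]
    - [0,0,0]
    - [0,0,0]
    - [0,0,0]
    - [0,0,0]
  gripper: [-1,-1,-1,-1,-1,-1,-1,-1]

```text
time: 30.4
tool_pos: [0.4646, -0.1229, 0.4263]
ee_rot: [3.139, 0.001, 2.419]
wrist_force: [0.0, 0.3, 0.0]
width: 0.0154
finger_force: 30.0
```

Emit:
play_rows:
  translation:
    - [-0.41,-0.85,0.15]
    - [0,0,0]
    - [0,0,0]
    - [0,0,0]
  twist:
    - [0,0,0]
    - [0,0,0]
    - [0,0,0]
    - [0,0,0]
  gripper: [-1,-1,-1,-1]

```text
time: 30.8
tool_pos: [0.4554, -0.1572, 0.4201]
ee_rot: [3.139, -0.0, 2.42]
wrist_force: [0.6, 0.5, -0.2]
width: 0.0154
finger_force: 30.0
```

```bash
python3 - <<'E'
from h import *
o=st();go([.455,-.1578,.4182],[3.14,-.004,2.419])
t0=np.load('t.npy');t=np.mean([robot.snapshot('top').astype(float) for _ in range(4)],0).mean(2)
d=t-t0;v,u=np.where(abs(d[156:200,136:178])>14);print('changed',[(a+136,b+156,int(d[b+156,a+136])) for a,b in zip(u,v)])
for v in range(188,195):print(v,' '.join('%3d'%x for x in t[v,150:168]))
for c in('top','scene'):
    if c=='scene':robot.snapshot(c)
    print([(round(x['score'],2),np.round(x['centre']-o['tool_pos'],3).tolist()) for x in robot.spot_point('rod_tip',c)][:3],np.round(proj(c,np.array(o['tool_pos'])+OFF),1))
E
```

```text
t 30.8 p [ 0.4554 -0.1572  0.4201] rpy [ 3.139 -0.     2.42 ] F [ 0.6  0.5 -0.2] w 0.0154 29.998702704906464
shift units cur frame [-0.   -0.02  0.05] | after turn [-0.   -0.02  0.05] | turn units [0.01 0.04 0.01]
changed [(np.int64(157), np.int64(191), 16), (np.int64(156), np.int64(192), 22), (np.int64(157), np.int64(192), 28), (np.int64(158), np.int64(192), 26)]
188 188 177 217 226 226 226 226 225 225 224 226 203 188 202 219 223 208 196
189 180 173 216 226 226 226 225 225 224 203 174 168 192 177 192 197 192 161
190 171 187 219 226 227 225 226 226 228 183 160 190 203 196 206 177 155 142
191 174 214 226 227 226 226 226 226 227 187 192 185 199 196 169 147 140 140
192 211 223 224 224 223 223 224 223 214 198 205 195 167 151 142 141 140 138
193 194 194 188 194 194 199 203 209 208 189 162 144 140 139 139 139 139 143
194 171 174 175 178 175 160 153 150 150 145 139 136 137 138 139 140 149 165
[(0.49, [0.001, 0.007, -0.317])] [[293.4 228. ]]
[(0.59, [0.001, 0.003, -0.319])] [[221.  217.9]]
```

The dark arc is gone, so s5 really was there and has now dropped. Nothing else on the plate changed. Now the rod goes back.

Emit:
play_rows:
  translation:
    - [0,0,0]
    - [0,0,0]
    - [0,0,0]
    - [0,0,0]
    - [0,0,0]
    - [0,0,0]
  twist:
    - [0,-0.85,0]
    - [0,-0.85,0]
    - [0,-0.84,0]
    - [0,-0.84,0]
    - [0,0,0]
    - [0,0,0]
  gripper: [-1,-1,-1,-1,-1,-1]

```text
time: 31.75
tool_pos: [0.455, -0.1575, 0.4198]
ee_rot: [3.139, 0.336, 2.419]
wrist_force: [-0.4, 0.3, -0.7]
width: 0.0156
finger_force: 30.0
```

```bash
python3 - <<'E'
from h import *
o=st();go([.4852,-.184,.305],[3.139,.338,2.418])
M=R.from_euler('xyz',o['ee_rot'])
# tip position via offset in tool frame from upright
off=R.from_euler('xyz',[3.14,0,2.42]).inv().apply(OFF);print('tip',np.array(o['tool_pos'])+M.apply(off),'axis',-M.apply([0,0,1]))
q=np.array([.4852,-.184,.305])+R.from_euler('xyz',[3.139,.338,2.418]).apply(off);print('tip final',q)
E
```

```text
t 31.75 p [ 0.455  -0.1575  0.4198] rpy [3.139 0.336 2.419] F [-0.4  0.3 -0.7] w 0.0156 29.99870538711548
shift units cur frame [-0.   -0.    3.04] | after turn [ 0.   -0.01  3.04] | turn units [-0.   -0.02  0.01]
tip [ 0.53376376 -0.22465217  0.11911472] axis [-0.24850964  0.21618494  0.9441965 ]
tip final [ 0.56449707 -0.25162669  0.00455599]
```

Emit:
play_rows:
  translation:
    - [-0.03,0,0.6]
    - [0,0,0.5]
    - [0,0,0.5]
    - [0,0,0.5]
    - [0,0,0.4]
    - [0,0,0.25]
    - [0,0,0.15]
    - [0,0,0]
  twist:
    - [0,0,0]
    - [0,0,0]
    - [0,0,0]
    - [0,0,0]
    - [0,0,0]
    - [0,0,0]
    - [0,0,0]
    - [0,0,0]
  gripper: [-1,-1,-1,-1,-1,-1,-1,-1]

```text
time: 32.55
tool_pos: [0.4851, -0.184, 0.31]
ee_rot: [3.14, 0.336, 2.418]
wrist_force: [-0.6, 0.2, -1.1]
width: 0.0156
finger_force: 30.0
```

```bash
python3 - <<'E'
from h import *
o=st();go([.4852,-.184,.305],[3.139,.338,2.418])
for c in('top','scene'):
    robot.snapshot(c);print([(n,round(x['score'],2),np.round(x['centre'],3).tolist()) for n in('rod_tip','rod_grip') for x in robot.spot_point(n,c)][:6])
E
```

```text
t 32.55 p [ 0.4851 -0.184   0.31  ] rpy [3.14  0.336 2.418] F [-0.6  0.2 -1.1] w 0.0156 29.998685717582703
shift units cur frame [0.04 0.   0.12] | after turn [0.04 0.   0.12] | turn units [-0.01 -0.02  0.  ]
[]
[('rod_tip', 0.53, [0.566, -0.255, 0.014]), ('rod_grip', 0.53, [0.524, -0.224, 0.136])]
```

Tip is about 5 mm above the floor; lower a little more, then release.

Emit:
play_rows:
  translation:
    - [0,0,0.08]
    - [0,0,0]
    - [0,0,0]
    - [0,0,0]
    - [0,0,0]
    - [0,0,0]
    - [0,0,0]
    - [0,0,0]
  twist:
    - [0,0,0]
    - [0,0,0]
    - [0,0,0]
    - [0,0,0]
    - [0,0,0]
    - [0,0,0]
    - [0,0,0]
    - [0,0,0]
  gripper: [-1,-1,0,1,1,1,1,1]

```text
time: 33.65
tool_pos: [0.4858, -0.1846, 0.3078]
ee_rot: [3.139, 0.338, 2.418]
wrist_force: [0.1, -0.2, -0.6]
width: 0.0601
finger_force: 0.0
```

Emit:
play_rows:
  translation:
    - [0,0,0]
    - [0,0,0]
    - [0,0,0]
    - [0,0,-0.3]
    - [0,0,-0.6]
    - [0,0,-0.8]
    - [0,0,-0.8]
    - [0,0,-0.8]
  twist:
    - [0,0,0]
    - [0,0,0]
    - [0,0,0]
    - [0,0,0]
    - [0,0,0]
    - [0,0,0]
    - [0,0,0]
    - [0,0,0]
  gripper: [1,1,1,1,1,1,1,1]

```text
time: 34.45
tool_pos: [0.4521, -0.1553, 0.4345]
ee_rot: [3.139, 0.339, 2.418]
wrist_force: [0.1, 0.1, 0.3]
width: 0.0939
finger_force: 0.0
```

Emit:
play_rows:
  translation:
    - [0,0,-0.8]
    - [0,0,-0.5]
    - [0,0,0]
    - [0,0,0]
    - [0,0,0]
  twist:
    - [0,0,0]
    - [0,0,0]
    - [0,0,0]
    - [0,0,0]
    - [0,0,0]
  gripper: [1,1,1,1,1]

```text
time: 34.95
tool_pos: [0.4399, -0.1446, 0.4796]
ee_rot: [3.14, 0.335, 2.418]
wrist_force: [-0.3, -0.4, -0.2]
width: 0.094
finger_force: 0.0
```

```bash
python3 - <<'E'
from h import *
o=st()
s=np.mean([robot.snapshot('scene').astype(float) for _ in range(3)],0).mean(2)
print([(n,round(x['score'],2),np.round(x['centre'],3).tolist()) for n in('rod_tip','rod_grip','gear','timer') for x in robot.spot_point(n,'scene')][:8])
old=cv2.resize(cv2.imread('pics/scene0.png'),(512,384),interpolation=cv2.INTER_AREA).mean(2)
for v in range(246,268,2):print(v,' '.join('%3d'%x for x in old[v,232:256]),'|',' '.join('%3d'%x for x in s[v,232:256]))
E
```

```text
t 34.95 p [ 0.4399 -0.1446  0.4796] rpy [3.14  0.335 2.418] F [-0.3 -0.4 -0.2] w 0.094 0.0
[('rod_tip', 0.5, [0.565, -0.251, 0.002]), ('rod_grip', 0.48, [0.524, -0.22, 0.131]), ('gear', 0.43, [0.544, -0.005, 0.003]), ('timer', 0.93, [0.425, -0.375, -0.004])]
246  43  43  38  32  32  33  31  29  36  46  47  40  29  29  29  28  36  46  47  46  47  49  47  47 |  44  43  40  34  32  33  32  30  31  39  47  40  29  29  28  28  29  37  46  46  47  48  48  47
248  43  43  40  35  33  32  29  31  38  42  42  36  26  27  29  30  37  45  46  46  45  46  46  47 |  43  44  43  41  35  32  31  30  30  37  45  39  29  28  30  29  28  36  46  46  46  46  46  47
250  43  44  42  43  48  70 100 133 128  92 103 104  93  61  32  24  33  44  45  46  47  46  46  47 |  43  43  43  44  42  45 102 170 178 119  60  88  75  45  27  23  27  36  47  46  46  46  45  47
252  43  42  42  40  39  79 151 180 165 142 144 167 152 154 226 226  95  43  42  47  48  48  47  48 |  43  43  42  41  37  61 130 179 181 159 145 170 146 147 250 252  80  41  43  47  48  47  47  47
254  42  40  35  58 197 228 151 169 181 161 121 1
[... 636 characters left out ...]
  33  40 |  43  41  37 156 198  98 106 118 125 152 182 181 157 128 133 127 113 198 223  28  28  32  32  40
262  44  44  40  71 152 175 136 129 128 134 162 179 159 129 128 164 210 184  86  35  29  31  32  41 |  45  45  39  64 150 176 127 129 130 121 141 182 177 147 119 125 175 196  81  34  29  32  32  40
264  46  45  41  41  94 152 169 164 164 154 159 186 194 172 192 211 137 106  82  40  29  30  32  39 |  45  45  44  38  88 157 173 160 155 138 157 189 189 164 201 238 135 107  86  36  30  30  31  39
266  48  47  46  45  64 107 137 140 137 130 128 131 123 119 115 113 111 110  87  45  31  39  48  48 |  48  47  47  44  60 109 139 137 129 119 122 125 112 107 112 116 111 111  91  46  29  39  49  47
```

The rod leans in the beaker as it did at the start, the gripper is clear, and gear and timer are in place. Handing in.

```bash
python3 -c "
from h import *
print(robot.close_job())"
```

```text
the job is handed in; nothing more can be done
None
```

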